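# Lay out the gauge kit on its outlined plates

## Task

Lay out the calibration kit: put each of the four parts - the larger gauge, the smaller gauge, the pipe nipple and the threaded plug - on the plate that carries its outline. Each must lie within its outline, turned the way the outline is drawn (gauges dial up with the stem on the stem mark, the plug standing upright), and be left there released and at rest.

Things in the scene. Friction and masses are not known exactly. Their poses are not given: they have to be found in the camera images.
- large_gauge: The larger of two round white dial gauges, lying dial up: case 63 mm across, 21 high, brass stem 10 wide out of its side; 85 x 69 overall, 0.22 kg. Origin: on the underside, on the stem line, 8.5 mm from the case centre towards the stem. x runs from stem to case (case centre x = +8.5 mm, stem tip x = -45 mm), z up. Grip the case along y (64 mm wide at x = +8.5 mm).
- large_gauge_stem (a point): Tip of the larger gauge's stem, 45 mm from the gauge's origin along its -x and 9 mm above its underside; axes as the gauge's.
- small_gauge: The smaller of two round white dial gauges, lying dial up: case 50 mm across, 17 high, brass stem 8 wide out of its side; 68 x 56 overall, 0.14 kg. Origin: on the underside, on the stem line, 6 mm from the case centre towards the stem. x runs from stem to case (case centre x = +6 mm, stem tip x = -36 mm), z up. Grip the case along y (50 mm wide at x = +6 mm).
- small_gauge_stem (a point): Tip of the smaller gauge's stem, 36 mm from the gauge's origin along its -x and 7 mm above its underside; axes as the gauge's.
- nipple: Brass double-ended threaded pipe nipple lying on its side: 50 mm long along its y axis, a hexagon in the middle (22 mm wide along x, 14 mm long along y, 25 mm high), threads about 14 mm thick on both sides; both ends alike. 0.07 kg. Origin: under its middle, 1.5 mm below the face it lies on; z is up. Can be gripped across the hexagon along x.
- plug: Brass threaded plug standing upright on its round knurled head, thread up: head 26 mm in diameter, 31 mm high overall, 0.06 kg. Origin: centre of its underside; z is up. Can be gripped across the head from any side.
- pad_large_gauge: Fixed flat white plate 96 (x) x 76 (y) x 6 mm, corner screws, black outline on top: a circle 65 mm across (centre at x = +8.5 mm) with a stem-shaped tab towards -x, ending at x = -45 mm. Origin: centre of its underside; z up, top at +6 mm. With the larger gauge properly in place their origins coincide in plan and their x axes point the same way. The four plates differ only in outline.
- pad_small_gauge: Fixed flat white plate 96 (x) x 76 (y) x 6 mm, corner screws, black outline on top: a circle 51 mm across (centre at x = +6 mm) with a stem-shaped tab towards -x, ending at x = -36 mm. Origin: centre of its underside; z up, top at +6 mm. With the smaller gauge properly in place their origins coincide in plan and their x axes point the same way. The four plates differ only in outline.
- pad_nipple: Fixed flat white plate 96 (x) x 76 (y) x 6 mm, corner screws, black outline on top: a bar 52 mm long along y and 16 mm wide with a wider middle (24 mm). Origin: centre of its underside; z up, top at +6 mm. With the nipple properly in place their origins coincide in plan and their y axes are parallel, either way round. The four plates differ only in outline.
- pad_plug: Fixed flat white plate 96 (x) x 76 (y) x 6 mm, corner screws, black outline on top: a plain circle 29 mm across at the middle. Origin: centre of its underside; z up, top at +6 mm. With the plug properly in place their origins coincide in plan (any turn). The four plates differ only in outline.
Things that resemble listed ones, but are neither listed nor needed, are in the scene too. What is shaped like the nipple but pink or red is not meant.

How it is judged:
By the outcome, as a careful person would: the job done as asked, in the order asked, and still so for the second after the job is handed in, with the robot touching nothing.
It also fails if it takes over 102 s, if anything falls off the work surface, if the arm or the gripper's body presses on something with over 40 N, if the wrist force passes 120 N, or if a joint passes its speed limit or range.

## Robot

A 6-joint arm with a two-finger parallel gripper is mounted at the origin on the work surface; the furniture and walls round the work are solid. World frame = base frame: x ahead of the robot, y to its left, z up, the work surface at z = 0. Lengths are in mm, angles in rad, forces in N, time in s.
With the tool pointing down it reaches from about 375 to 925 mm from the base axis. Payload 5.7 kg.
Tool frame: the origin (TCP) lies on the centre line of the jaws, within the pads' length; the fingertips stand 17 mm ahead of it and the grasp point (between the pads) lies 2 mm behind it (manip.tips_ahead is the distance from the TCP to the fingertips, in mm); z points along the fingers, y is the line along which they close (so a half turn about z gives the same grasp; the last joint's range is limited). The gripper opens to 85 mm and grips with 20 to 120 N. Pads are 22 mm wide; open, the fingers measure 114 mm over their backs; the gripper's body (76 mm by 85 mm) begins 54 mm behind the grasp point. The pads swing forward as they close: fully open they stand 13 mm farther back than shut.
Start: joints at [1.089, 0.359, 1.51, -0, 1.272, -0.115], TCP at [215.17, 560.06, 248.267] pointing down, gripper open.
Joint ranges: [-2.97, 2.97], [-1.01, 2.36], [0.21, 2.38], [-0.96, 4.11], [0.2, 2.71], [-2.98, 2.98]. Speed limits (rad/s): [2.39, 2.39, 3.14, 3.14, 3.14, 3.14].

## Interface

Orientations are given as a rotation vector (axis times angle).
In Python, from cell import state, cams, ticket, manip gives the robot as it stands. The module is installed in compiled form; this text tells all that it offers.
- The arm moves only by the shell command python3 -m handwheel 'ROWS' [OPENING] [FORCE]. ROWS is JSON, a list of rows, each an object with "delta_pos": the shift along the tool's x, y, z in cm, a list of three; "twist": the turn, a rotation vector about the tool's x, y, z in rad, a list of three. In form: [{"delta_pos": [tx, ty, tz], "twist": [wx, wy, wz]}, ...]. A call has exactly 5 rows; each row shifts and turns the commanded pose from where the row before left it, along the tool's axes as they then stand; what a row does not reach is not made up. A row lasts 1/12 s, in which the tool goes at most 41.7 mm and 7.16 degrees, less where a joint would pass 70% of its speed; a pose out of reach is approached as far as the arm can. A call with a gripper value outside its range is refused whole. OPENING is the finger opening in cm, from 0 to 8.54, set as the call begins (- or left out, the last holds). The fingers move at their own pace and stop on an object; FORCE is the grip in N (left out, the last holds). Time passes only in rows, so rows that do not move let the fingers close, or fill a call up. It gives the time, the measured TCP pose, the force, the opening and the grip force at its end, in the units of the state.
- state(): the state, without advancing time (a new reading comes with each control period).
- cams.grab_frame(name): name is "scene" or "top" or "wrist"; returns a dict with "image" (420x560x3 uint8, blue, green, red), "fx", "fy", "cx", "cy" (pixels), "k1" (the pictures are not rectified: a ray, as slopes to the right and down, at radius r is drawn at 1 + k1 r^2 times it, then the intrinsics apply), "cam_to_world" (4x4, takes a point from camera to world coordinates). Camera axes: x right, y down, z forward; pixel columns grow to the right and rows downward; lengths in mm; the calibration is good to about 2 mm. A picture is of the moment at which its call begins. There is no depth.
- ticket.close_job(): hands the job in; it is judged then, once.
The state is a dict: "t": time; "qpos": joint angles; "qvel": joint speeds; "joint_efforts": joint torques, N m; "tcp_pos": TCP position; "tcp_rot": TCP orientation; "wrist_force": force on the tool from outside, world axes, zero at the start; "torque": the same for the moment, N m; "width": finger opening in mm; "finger_force": force on a finger pad.
Only numpy, scipy, OpenCV 4.12 (cv2) and the standard library are available. Lean on these libraries where they do the work, as an engineer would, in place of code of your own. Each camera call takes 0.05 s, during which the arm holds its last target. There are 200 camera calls.

## Working session

There is one attempt and no reset: what is moved stays moved. The work goes in short steps, Python scripts to look and compute and a shell command to move; the robot and the scene stay as the last step left them, time stands still between calls to the robot, and variables do not carry over. Pictures are saved under pics/ and viewed, at most 14 in all, crops included, and the job is handed in when it is done.

```bash
mkdir -p pics; cat > h.py <<'E'
import numpy as np, cv2, pickle
from scipy.spatial.transform import Rotation as R
def ray(f,u,v):
    x=(u-f['cx'])/f['fx']; y=(v-f['cy'])/f['fy']; a,b=x,y
    for _ in range(20):
        s=1+f['k1']*(a*a+b*b); a,b=x/s,y/s
    T=np.array(f['cam_to_world']); return T[:3,3],T[:3,:3]@np.array([a,b,1.])
def plane(f,u,v,z):
    o,d=ray(f,u,v); return (o+d*(z-o[2])/d[2])
def proj(f,p):
    T=np.linalg.inv(np.array(f['cam_to_world'])); q=T[:3,:3]@np.array(p,float)+T[:3,3]
    a,b=q[:2]/q[2]; s=1+f['k1']*(a*a+b*b)
    return f['fx']*a*s+f['cx'],f['fy']*b*s+f['cy']
E
python3 - <<'E'
from h import *
from cell import state,cams,manip
F={}
for n in ("top","scene","wrist"):
    F[n]=cams.grab_frame(n); cv2.imwrite(f"pics/{n}0.png",F[n]["image"])
    print(n,np.round(F[n]["cam_to_world"],2).tolist(),F[n]["fx"],F[n]["k1"])
pickle.dump(F,open("f0.pkl","wb")); s=state(); print(s)
E
```

```text
top [[0.0, -0.99, 0.1, 344.38], [-1.0, -0.0, -0.02, 45.01], [0.02, -0.1, -0.99, 1258.33], [0.0, 0.0, 0.0, 1.0]] 509.52314331073364 -0.10482739586571883
scene [[-0.85, -0.24, 0.47, 50.52], [-0.53, 0.44, -0.73, 671.03], [-0.03, -0.87, -0.5, 496.8], [0.0, 0.0, 0.0, 1.0]] 418.72564559603927 -0.057233592880992445
wrist [[0.36, 0.9, 0.25, 152.42], [0.93, -0.34, -0.1, 583.7], [-0.0, 0.27, -0.96, 373.48], [0.0, 0.0, 0.0, 1.0]] 298.42831976097773 -0.03990398729945814
{'t': 0.15, 'qpos': array([ 1.08891314e+00,  3.59369307e-01,  1.51119780e+00,  5.93524872e-06,
        1.27251600e+00, -1.15073547e-01]), 'qvel': array([-0.00048832, -0.00259299, -0.00430769,  0.00201067, -0.00032905,
        0.00083617]), 'joint_efforts': array([-1.30767608e-04, -5.28034365e+01, -2.78926617e+01, -1.69509367e-04,
        8.32524936e-03,  2.69916612e-06]), 'tcp_pos': array([214.93465331, 559.6319464 , 247.62364226]), 'tcp_rot': array([-5.72880082e-01, -3.08846565e+00,  2.23474548e-03]), 'wrist_force': array([ 0.30269366, -0.2518034 ,  0.51488047]), 'torque': array([0.04274184, 0.03046998, 0.01858203]), 'finger_force': 0.0, 'width': 85.21827048205454}
```

View pics/top0.png

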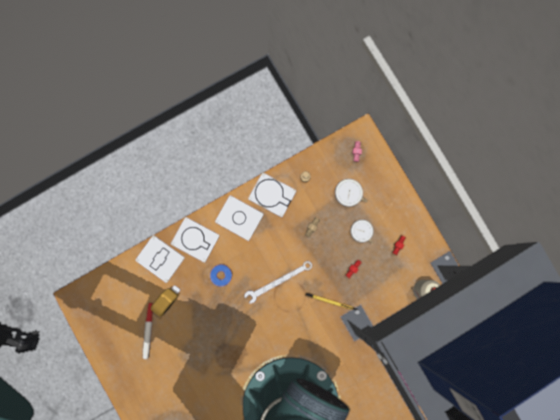

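View pics/scene0.png

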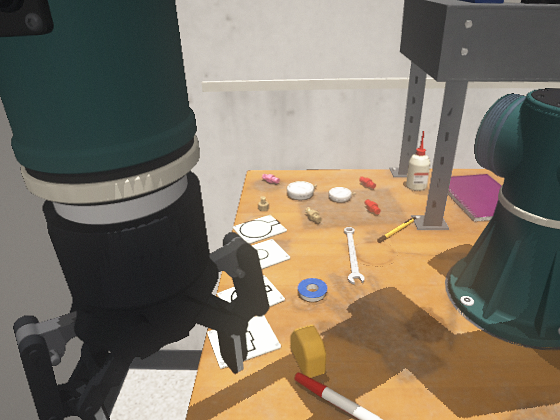

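The top view shows the plates: nipple about (160,259), small gauge (195,240), plug (240,217), large gauge (272,195). The parts are the plug (305,177), brass nipple (312,227), large gauge (349,192) and small gauge (362,231). The scene view agrees; a shelf leg stands right of the small gauge.

```bash
python3 - <<'E'
from h import *
F=pickle.load(open("f0.pkl","rb")); f=F["top"]; im=f["image"]
c=im[130:300,120:420]; cv2.imwrite("pics/topcrop.png",cv2.resize(c,None,fx=2.66,fy=2.66,interpolation=cv2.INTER_CUBIC))
hsv=cv2.cvtColor(im,cv2.COLOR_BGR2HSV)
m=((hsv[...,1]<50)&(hsv[...,2]>170)).astype(np.uint8)
m[:130]=0
cs,_=cv2.findContours(m,cv2.RETR_EXTERNAL,cv2.CHAIN_APPROX_NONE)
for k in cs:
    a=cv2.contourArea(k)
    if 200<a<3000:
        (u,v),wh,an=cv2.minAreaRect(k); z=6 if a>700 else 20
        p=plane(f,u,v,z); b=cv2.boxPoints(((u,v),wh,an)); q=np.array([plane(f,*x,z)[:2] for x in b])
        L=np.linalg.norm(np.roll(q,-1,0)-q,axis=1); i=L[:2].argmax(); d=q[(i+1)%4]-q[i]
        print(int(u),int(v),a,p.round(1),L[:2].round(1),"long axis deg",np.degrees(np.arctan2(d[1],d[0])).round(1))
for n,u,v,z in (("plug",305,177,25),("nip",312,227,12),("legA",355,320,0),("legB",445,265,0)): print(n,plane(f,u,v,z).round(0))
for h in (300,400,500): print(h,np.round([proj(f,(200,-165,h)),proj(F['scene'],(200,-165,h))],0).tolist())
E
```

```text
277 280 381.0 [302.6  29.7  20. ] [179.8  30.3] long axis deg -59.5
362 230 359.0 [ 422.8 -176.2   20. ] [54.4 51.6] long axis deg -89.9
238 217 1171.0 [455.4 125.7   6. ] [78.  98.1] long axis deg -119.0
349 192 549.5 [ 517.8 -145.3   20. ] [64.7 64.8] long axis deg 179.1
459 188 839.0 [ 529.9 -429.6    6. ] [ 18.8 357. ] long axis deg -150.0
plug [554. -37.  25.]
nip [432. -54.  12.]
legA [ 204. -160.    0.]
legB [ 338. -389.    0.]
300 [[384.0, 340.0], [452.0, 88.0]]
400 [[397.0, 349.0], [461.0, 31.0]]
500 [[413.0, 360.0], [471.0, -32.0]]
```

View pics/topcrop.png

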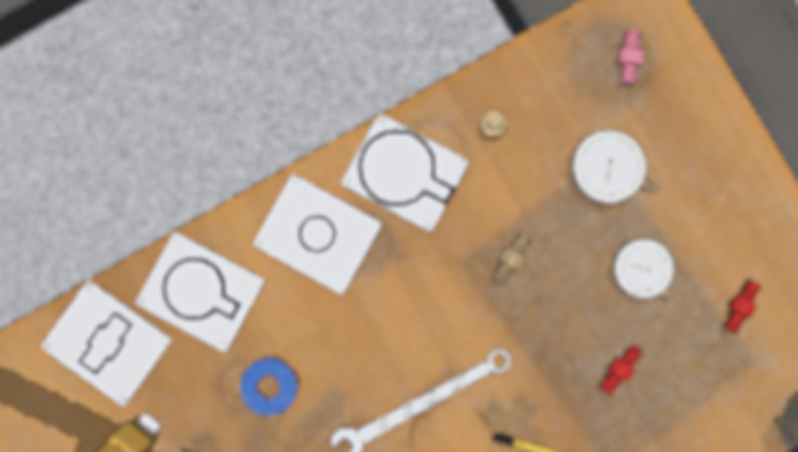

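The crop shows the large gauge case at crop (610,167) with its stem toward (652,187), and the small gauge at (644,268) with its stem toward (662,298). The brass nipple is at (512,258) and the plug at (492,124). All pads have their stems pointing lower right, so gauge and pad yaw are both near 63°. Next I'll turn the tool so the jaws close at about -27°, then fly over the parts.

```bash
T='{"delta_pos":[0,0,0],"twist":[0,0,0.112]}'; 
python3 -m handwheel '[{"delta_pos":[0,0,0],"twist":[0,0,0.112]},{"delta_pos":[0,0,0],"twist":[0,0,0.112]},{"delta_pos":[0,0,0],"twist":[0,0,0.112]},{"delta_pos":[0,0,0],"twist":[0,0,0.112]},{"delta_pos":[0,0,0],"twist":[0,0,0.112]}]' 8.5 40
python3 -m handwheel '[{"delta_pos":[0,0,0],"twist":[0,0,0.112]},{"delta_pos":[0,0,0],"twist":[0,0,0.112]},{"delta_pos":[0,0,0],"twist":[0,0,0.112]},{"delta_pos":[0,0,0],"twist":[0,0,0.112]},{"delta_pos":[0,0,0],"twist":[0,0,0.112]}]'
python3 -m handwheel '[{"delta_pos":[0,0,0],"twist":[0,0,0.112]},{"delta_pos":[0,0,0],"twist":[0,0,0.112]},{"delta_pos":[0,0,0],"twist":[0,0,0.112]},{"delta_pos":[0,0,0],"twist":[0,0,0.112]},{"delta_pos":[0,0,0],"twist":[0,0,0.112]}]'
python3 -m handwheel '[{"delta_pos":[-1.6,3.5,0],"twist":[0,0,0]},{"delta_pos":[-1.6,3.5,0],"twist":[0,0,0]},{"delta_pos":[-1.6,3.5,0],"twist":[0,0,0]},{"delta_pos":[-1.6,3.5,0],"twist":[0,0,0]},{"delta_pos":[-1.6,3.5,0],"twist":[0,0,0]}]'
python3 -m handwheel '[{"delta_pos":[-1.6,3.5,0],"twist":[0,0,0]},{"delta_pos":[-1.6,3.5,0],"twist":[0,0,0]},{"delta_pos":[-1.6,3.5,0],"twist":[0,0,0]},{"delta_pos":[-1.6,3.5,0],"twist":[0,0,0]},{"delta_pos":[-1.6,3.5,0],"twist":[0,0,0]}]'
```

```text
t: 0.57
tcp_pos: [215.0, 559.8, 247.9]
tcp_rot: [1.412, 2.806, -0.001]
wrist_force: [1.0, 0.4, -0.3]
width: 84.7
finger_force: 0.0
t: 0.98
tcp_pos: [215.0, 559.8, 247.9]
tcp_rot: [2.132, 2.307, -0.001]
wrist_force: [-0.8, 0.4, -0.4]
width: 84.8
finger_force: 0.0
t: 1.4
tcp_pos: [215.0, 559.8, 247.9]
tcp_rot: [2.687, 1.627, -0.001]
wrist_force: [0.1, -0.8, -0.6]
width: 85.0
finger_force: 0.0
t: 1.82
tcp_pos: [334.6, 407.2, 248.1]
tcp_rot: [2.682, 1.636, -0.001]
wrist_force: [0.2, 0.3, 0.2]
width: 85.1
finger_force: 0.0
t: 2.23
tcp_pos: [453.6, 255.7, 248.2]
tcp_rot: [-2.682, -1.635, 0.0]
wrist_force: [0.8, 0.6, -0.6]
width: 84.9
finger_force: 0.0
```

```bash
cat > g.py <<'E'
import sys,pickle; from h import *; from cell import cams,state
for a in sys.argv[1:]:
    n,t=a.split(":"); f=cams.grab_frame(n); s=state(); f["tcp"]=s["tcp_pos"]; f["rot"]=s["tcp_rot"]
    pickle.dump(f,open(f"{t}.pkl","wb")); cv2.imwrite(f"pics/{t}.png",f["image"])
E
python3 g.py wrist:pads
python3 -m handwheel '[{"delta_pos":[-3.2,1.9,0],"twist":[0,0,0]},{"delta_pos":[-3.2,1.9,0],"twist":[0,0,0]},{"delta_pos":[-3.2,1.9,0],"twist":[0,0,0]},{"delta_pos":[-3.2,1.9,0],"twist":[0,0,0]},{"delta_pos":[-3.2,1.9,0],"twist":[0,0,0]}]' | grep tcp_pos
python3 -m handwheel '[{"delta_pos":[-3.2,1.9,0],"twist":[0,0,0]},{"delta_pos":[-3.2,1.9,0],"twist":[0,0,0]},{"delta_pos":[-3.2,1.9,0],"twist":[0,0,0]},{"delta_pos":[-3.2,1.9,0],"twist":[0,0,0]},{"delta_pos":[-3.2,1.9,0],"twist":[0,0,0]}]'
python3 g.py wrist:parts top:topb scene:sceneb
python3 -c "
import cv2,numpy as np
a=[cv2.resize(cv2.imread(f'pics/{n}.png'),(400,300),interpolation=cv2.INTER_AREA) for n in ('pads','parts','topb','sceneb')]
cv2.imwrite('pics/quad.png',np.vstack([np.hstack(a[:2]),np.hstack(a[2:])]))"
```

```text
tcp_pos: [463.6, 70.3, 248.2]
t: 3.12
tcp_pos: [474.8, -115.6, 248.3]
tcp_rot: [-2.683, -1.635, 0.0]
wrist_force: [0.9, 0.6, 0.1]
width: 84.9
finger_force: 0.0
```

View pics/quad.png

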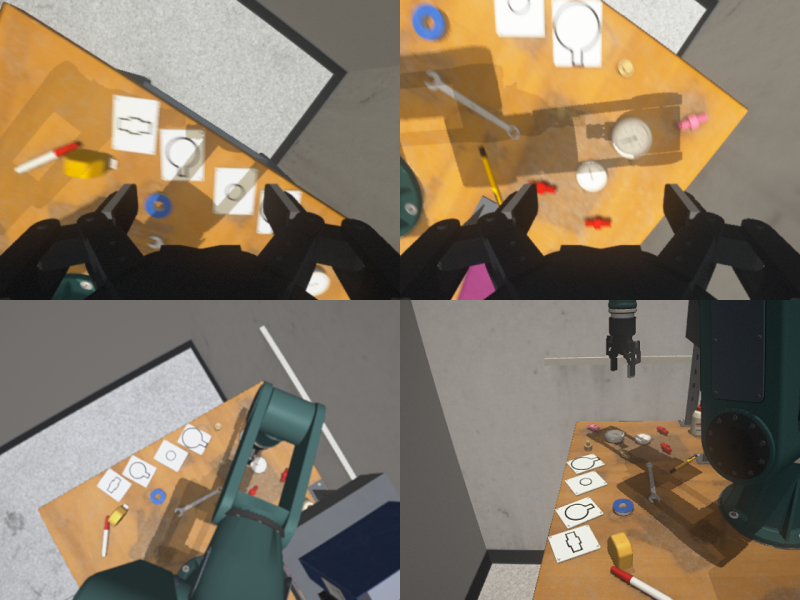

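Quad: the pads picture shows all four plates. The parts picture shows the gauges at quad (632,137) and (591,176), the plug at (625,67) and the arm clear of the shelf. I need the full-resolution parts picture.

```bash
python3 - <<'E'
from h import *
f=pickle.load(open("parts.pkl","rb")); im=f["image"]
c=im[60:300,180:500]; c=cv2.convertScaleAbs(cv2.resize(c,None,fx=2.5,fy=2.5,interpolation=cv2.INTER_CUBIC),alpha=1.3,beta=10); cv2.imwrite("pics/partsc.png",c)
E
```

```text
(no output)
```

View pics/partsc.png

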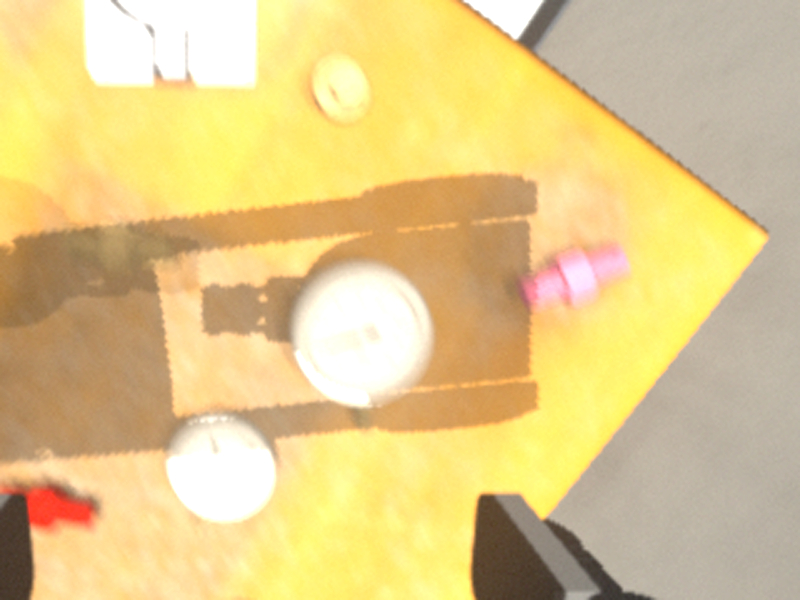

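Crop: large gauge case centre at about (362,333) with its stem pointing down at (362,418), and small gauge at (221,468). The pink decoy is at (575,275). Next I'll hover low over the large gauge.

```bash

python3 -m handwheel '[{"delta_pos":[-0.13,1.04,2.36],"twist":[0,0,0]},{"delta_pos":[-0.13,1.04,2.36],"twist":[0,0,0]},{"delta_pos":[-0.13,1.04,2.36],"twist":[0,0,0]},{"delta_pos":[-0.13,1.04,2.36],"twist":[0,0,0]},{"delta_pos":[-0.13,1.04,2.36],"twist":[0,0,0]}]' | grep tcp
python3 -m handwheel '[{"delta_pos":[0,0,0],"twist":[0,0,0]},{"delta_pos":[0,0,0],"twist":[0,0,0]},{"delta_pos":[0,0,0],"twist":[0,0,0]},{"delta_pos":[0,0,0],"twist":[0,0,0]},{"delta_pos":[0,0,0],"twist":[0,0,0]}]' | grep tcp
python3 g.py wrist:lg1
cat > gauge.py <<'E'
import sys; from h import *
def case(f,D,H,roi=None):
    im=f["image"]; hsv=cv2.cvtColor(im,cv2.COLOR_BGR2HSV)
    m=((hsv[...,1]<60)&(hsv[...,2]>95)).astype(np.uint8)
    if roi: 
        k=np.zeros_like(m); u0,v0,u1,v1=roi; k[v0:v1,u0:u1]=1; m=m*k
    m=cv2.morphologyEx(m,cv2.MORPH_CLOSE,np.ones((5,5)))
    for c in cv2.findContours(m,cv2.RETR_EXTERNAL,cv2.CHAIN_APPROX_NONE)[0]:
        if cv2.contourArea(c)<400: continue
        q=np.array([plane(f,u,v,H)[:2] for u,v in c[:,0]],np.float32)
        (x,y),r=cv2.minEnclosingCircle(q); A=np.c_[2*q,np.ones(len(q))]; s=np.linalg.lstsq(A,(q**2).sum(1),rcond=None)[0]
        print("px",c[:,0].mean(0).round(0),"ctr",s[:2].round(1),"D",2*np.sqrt(s[2]+s[:2]@s[:2]),"minD",2*r)
if __name__=="__main__":
    f=pickle.load(open(sys.argv[1]+".pkl","rb")); case(f,0,float(sys.argv[2]))
E
python3 gauge.py lg1 18
```

```text
tcp_pos: [518.6, -142.0, 129.2]
tcp_rot: [-2.681, -1.636, 0.0]
tcp_pos: [518.8, -143.3, 131.9]
tcp_rot: [2.681, 1.635, 0.002]
px [458. 399.] ctr [ 596.  -410.6] D 68.23308222279034 minD 95.51028442382812
px [399. 281.] ctr [ 575.4 -251.1] D 43.292610390904045 minD 58.6002082824707
px [208. 286.] ctr [ 430.  -176.1] D 50.05433866371728 minD 57.71981430053711
px [162. 281.] ctr [ 399.7 -159.8] D 42.588061967615545 minD 57.94526290893555
px [279. 212.] ctr [ 518.2 -144. ] D 67.96721676383953 minD 69.1928939819336
px [ 30. 188.] ctr [343.8 -27.3] D 39.29543091067485 minD 58.31520462036133
px [505. 164.] ctr [ 694.6 -212.1] D 223.92853282359513 minD 354.65081787109375
px [374.  15.] ctr [647.4 -40.8] D 55.45724979393335 minD 83.43862915039062
px [162.  31.] ctr [505.1  17.5] D 65.81001553274616 minD 82.807861328125
```

View pics/lg1.png

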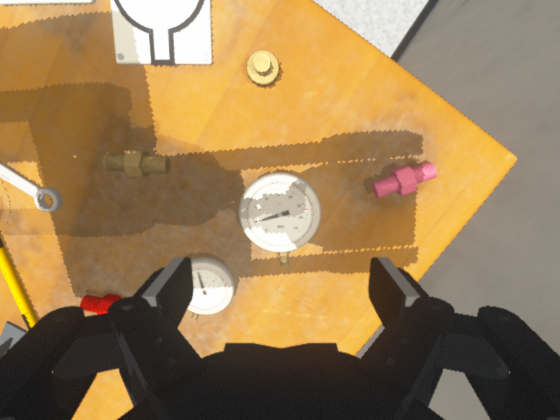

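Clear view: large gauge case at (279,212) with its stem down at (285,258), small gauge at (208,286), nipple (137,163), plug (263,67). Next I'll refine the gauge centre and stem direction.

```bash
cat > gz.py <<'E'
import sys; from h import *
def run(tag,u0,v0,R,H,hs,thr=95):
    f=pickle.load(open(tag+".pkl","rb")); im=f["image"]; hsv=cv2.cvtColor(im,cv2.COLOR_BGR2HSV)
    Z=np.zeros(im.shape[:2],np.uint8); roi=cv2.circle(Z.copy(),(u0,v0),R,1,-1)
    m=((hsv[...,1]<75)&(hsv[...,2]>thr)).astype(np.uint8)*roi; m=cv2.morphologyEx(m,cv2.MORPH_CLOSE,np.ones((7,7)))
    m=cv2.morphologyEx(m,cv2.MORPH_OPEN,cv2.getStructuringElement(cv2.MORPH_ELLIPSE,(15,15)))
    c=max(cv2.findContours(m,cv2.RETR_EXTERNAL,cv2.CHAIN_APPROX_NONE)[0],key=cv2.contourArea)[:,0]
    mv=(c[:,1].min()+c[:,1].max())/2; T=np.array(f["cam_to_world"])
    x0,y0,w,h=cv2.boundingRect(c); print("box",x0,y0,w,h)
    ex=lambda u,v,z:plane(f,u,v,z)[:2]
    # far edge (image bottom): top rim; near edge (image top): foot; sides: widest
    far=ex(x0+w/2-.5,y0+h-.5,H-1); near=ex(x0+w/2-.5,y0-.5,2); l=ex(x0-.5,mv,H/2); r=ex(x0+w-.5,mv,H/2)
    print("far",far.round(1),"near",near.round(1),"len",np.linalg.norm(far-near).round(1),"width",np.linalg.norm(l-r).round(1))
    ty=(r-l)/np.linalg.norm(r-l); tx=np.array([-ty[1],ty[0]]); 
    ctr=tx*(tx@(far+near)/2)+ty*(ty@(l+r)/2); print("centre",ctr.round(1))
    b=((hsv[...,1]>=75)).astype(np.uint8)
    return f,hsv,ctr
if __name__=="__main__":
    a=sys.argv; f,hsv,ctr=run(a[1],int(a[2]),int(a[3]),int(a[4]),float(a[5]),float(a[6]))
    if len(a)>7:
        s=plane(f,float(a[7]),float(a[8]),float(a[6]))[:2]; d=ctr-s; print("stem pt",s.round(1),"dist",np.linalg.norm(d).round(1),"yaw x",np.degrees(np.arctan2(d[1],d[0])).round(1))
    r=R.from_rotvec(f["rot"]).as_matrix(); print("tool y deg",np.degrees(np.arctan2(r[1,1],r[0,1])).round(2),f["tcp"].round(1))
E
python3 gz.py lg1 279 212 46 21 12 285 258
python3 gz.py lg1 210 287 33 17 10 195 316
python3 - <<'E'
import cv2
im=cv2.imread("pics/lg1.png"); a=cv2.resize(im[160:280,235:325],None,fx=4.4,fy=4.4,interpolation=cv2.INTER_CUBIC);b=cv2.resize(im[245:335,170:250],None,fx=4.4,fy=4.4,interpolation=cv2.INTER_CUBIC)
o=cv2.copyMakeBorder(a,0,0,0,b.shape[1],cv2.BORDER_CONSTANT); o[:b.shape[0],a.shape[1]:]=b; cv2.imwrite("pics/lg1z.png",o); print(a.shape,b.shape)
E
```

```text
box 239 172 82 81
far [ 502.5 -174.7] near [ 533.4 -114.9] len 67.2 width 70.6
centre [ 518.  -144.8]
stem pt [ 502.9 -184.7] dist 42.7 yaw x 69.3
tool y deg -27.26 [ 518.8 -143.5  131.8]
box 189 257 46 58
far [ 416.3 -202.9] near [ 440.9 -156.2] len 52.7 width 43.2
centre [ 428.5 -179.5]
stem pt [ 397.9 -200.1] dist 36.8 yaw x 34.0
tool y deg -27.26 [ 518.8 -143.5  131.8]
(528, 396, 3) (396, 352, 3)
```

View pics/lg1z.png

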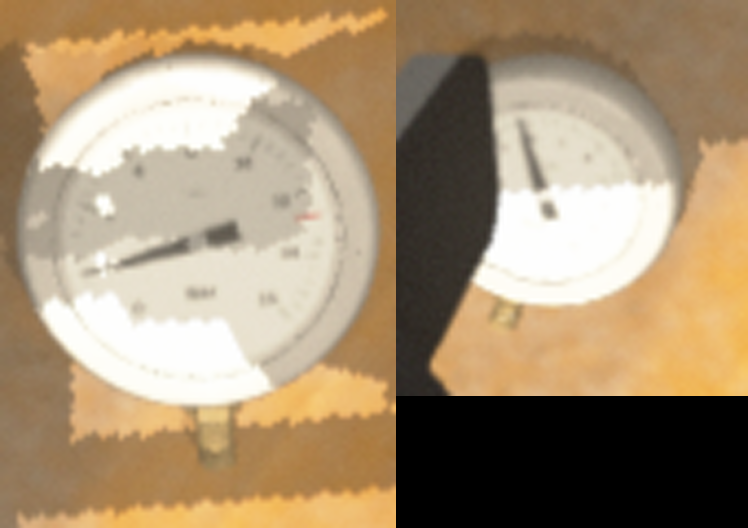

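Zoom: large case spans u 18–378 and v 55–405, and the stem is centred at zoom (216,440), i.e. px (284,260). The centre is about (518.3,-144.0) with bezel diameter 68–69 as specified, and gauge yaw is about 67.5°. Now I'll grasp it.

```bash
python3 - <<'E'
from h import *
f=pickle.load(open("lg1.pkl","rb")); c=np.array([518.3,-144.])
for v,z in((257,14),(261,13)):
    s=plane(f,284.1,v,z)[:2]; d=c-s; print(np.degrees(np.arctan2(d[1],d[0])),np.linalg.norm(d))
E
python3 -m handwheel '[{"delta_pos":[-0.07,-0.02,2],"twist":[0,0,-0.08]},{"delta_pos":[0,0,2],"twist":[0,0,0]},{"delta_pos":[0,0,2],"twist":[0,0,0]},{"delta_pos":[0,0,2],"twist":[0,0,0]},{"delta_pos":[0,0,2],"twist":[0,0,0]}]' | grep -E "tcp|force"
python3 -m handwheel '[{"delta_pos":[0,0,0.6],"twist":[0,0,0]},{"delta_pos":[0,0,0.6],"twist":[0,0,0]},{"delta_pos":[0,0,0.6],"twist":[0,0,0]},{"delta_pos":[0,0,0],"twist":[0,0,0]},{"delta_pos":[0,0,0],"twist":[0,0,0]}]' | grep -E "tcp|force"
python3 -m handwheel '[{"delta_pos":[0,0,0],"twist":[0,0,0]},{"delta_pos":[0,0,0],"twist":[0,0,0]},{"delta_pos":[0,0,0],"twist":[0,0,0]},{"delta_pos":[0,0,0],"twist":[0,0,0]},{"delta_pos":[0,0,0],"twist":[0,0,0]}]' 5.5 40
```

```text
68.42117367128157 41.579412321339824
67.92474332474922 45.89177750290044
tcp_pos: [518.4, -144.4, 30.6]
tcp_rot: [2.614, 1.74, 0.002]
wrist_force: [0.2, 0.7, 0.5]
finger_force: 0.0
tcp_pos: [518.4, -144.4, 12.9]
tcp_rot: [2.614, 1.741, 0.001]
wrist_force: [0.5, -0.3, -0.0]
finger_force: 0.0
t: 5.4
tcp_pos: [518.5, -144.4, 13.3]
tcp_rot: [2.614, 1.74, 0.001]
wrist_force: [-1.2, 1.2, 5.9]
width: 62.3
finger_force: 44.0
```

```bash

python3 -m handwheel '[{"delta_pos":[0,0,-0.5],"twist":[0,0,0]},{"delta_pos":[0,0,-2],"twist":[0,0,0]},{"delta_pos":[0,0,-3],"twist":[0,0,0]},{"delta_pos":[0,0,-3],"twist":[0,0,0]},{"delta_pos":[0,0,-3],"twist":[0,0,0]}]' | grep -E "tcp_p|force"
python3 -m handwheel '[{"delta_pos":[1.52,-1.74,0],"twist":[0,0,0]},{"delta_pos":[1.52,-1.74,0],"twist":[0,0,0]},{"delta_pos":[1.52,-1.74,0],"twist":[0,0,0]},{"delta_pos":[1.52,-1.74,0],"twist":[0,0,0]},{"delta_pos":[1.52,-1.74,0],"twist":[0,0,0]}]' | grep -E "tcp_p|force"
python3 -m handwheel '[{"delta_pos":[0,0,0],"twist":[0,0,0]},{"delta_pos":[0,0,0],"twist":[0,0,0]},{"delta_pos":[0,0,0],"twist":[0,0,0]},{"delta_pos":[0,0,0],"twist":[0,0,0]},{"delta_pos":[0,0,0],"twist":[0,0,0]}]' | grep -E "tcp_p|force|width"
python3 g.py wrist:lp1
```

```text
tcp_pos: [517.2, -143.9, 128.5]
wrist_force: [1.0, 0.1, -2.2]
finger_force: 44.8
tcp_pos: [466.1, -39.6, 127.6]
wrist_force: [0.4, 0.2, -1.1]
finger_force: 44.9
tcp_pos: [467.7, -41.3, 127.4]
wrist_force: [0.4, -0.4, -1.8]
width: 62.2
finger_force: 44.9
```

View pics/lp1.png

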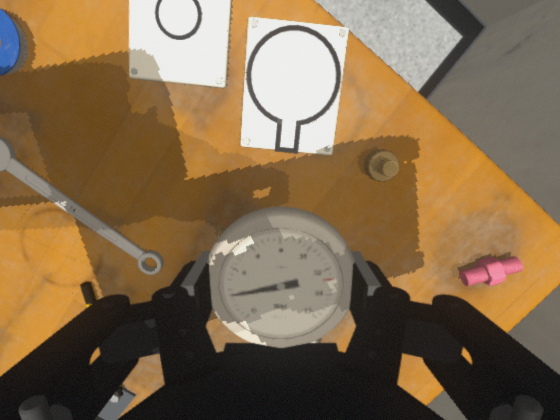

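View: gauge held level between the fingers at about (281,277). The large-gauge pad spans (240,18)–(347,155) with its circle at about (293,78) and its tab down at (287,150).

```bash
cat > pad.py <<'E'
import sys; from h import *
def pad(tag,u,v,thr=150,z=6.):
    f=pickle.load(open(tag+".pkl","rb")); im=f["image"]; hsv=cv2.cvtColor(im,cv2.COLOR_BGR2HSV)
    m=((hsv[...,1]<60)&(hsv[...,2]>thr)).astype(np.uint8); K=cv2.morphologyEx(m,cv2.MORPH_OPEN,np.ones((3,3)))
    cs,h=cv2.findContours(m,cv2.RETR_CCOMP,cv2.CHAIN_APPROX_NONE)
    W=lambda c,zz=z:np.array([plane(f,a,b,zz)[:2] for a,b in c[:,0]],np.float32)
    i=[i for i,c in enumerate(cs) if h[0][i][3]<0 and cv2.contourArea(c)>1500 and cv2.pointPolygonTest(c,(float(u),float(v)),False)>=0][0]
    q=W(cs[i]); (c,wh,an)=cv2.minAreaRect(q); b=cv2.boxPoints((c,wh,an)); e=b[1]-b[0]; e2=b[2]-b[1]
    L=e if np.linalg.norm(e)>np.linalg.norm(e2) else e2; yaw=np.degrees(np.arctan2(L[1],L[0]))
    print("plate",np.round(c,1),"size",np.round(wh,1),"x yaw (mod 180)",round(float(yaw),2))
    for j,k in enumerate(cs):
        if h[0][j][3]==i and cv2.contourArea(k)>150:
            p=W(k); (cc,w2,a2)=cv2.minAreaRect(p); M=cv2.moments(p); A=M["m00"]
            print(" outline outer box",np.round(cc,1),np.round(w2,1),round(a2,1),"area-eq D",round(2*np.sqrt(A/np.pi),1),"centroid",round(M["m10"]/A,1),round(M["m01"]/A,1))
            ri=[t for t,kk in enumerate(cs) if h[0][t][3]<0 and cv2.pointPolygonTest(k,tuple(map(float,kk[0,0])),False)>0 and cv2.contourArea(kk)>80]
            for t in ri:
                p=W(cs[t]); (cc,w2,a2)=cv2.minAreaRect(p); print("  inner",np.round(cc,1),np.round(w2,1),round(a2,1))
                ax=np.array([np.cos(np.radians(yaw)),np.sin(np.radians(yaw))]); s=(p-np.array(c))@ax
                for sg in (1,-1):
                    g=p[s*sg>-5]; A_=np.c_[2*g,np.ones(len(g))]; r=np.linalg.lstsq(A_,(g**2).sum(1).astype(float),rcond=None)[0]
                    print("   circle fit side",sg,r[:2].round(1),"D",(2*np.sqrt(r[2]+r[:2]@r[:2])).round(1))
    r=R.from_rotvec(f["rot"]).as_matrix(); print("tool y deg",np.degrees(np.arctan2(r[1,1],r[0,1])).round(2),f["tcp"].round(1))
if __name__=="__main__": a=sys.argv; pad(a[1],a[2],a[3],*(int(x) for x in a[4:5]))
E
python3 pad.py lp1 255 90
echo; python3 pad.py pads 180 157; 
```

```text
plate [518.9  45.3] size [65.2 80.8] x yaw (mod 180) -86.24
tool y deg -22.74 [467.6 -41.2 127.4]

plate [357.9 317.7] size [95.8 77.6] x yaw (mod 180) 54.75
tool y deg -27.4 [458.5 250.8 248.4]
```

```bash
cat > pad.py <<'E'
import sys; from h import *
def fit(g):
    g=np.array(g,float); r=np.linalg.lstsq(np.c_[2*g,np.ones(len(g))],(g**2).sum(1),rcond=None)[0]; return r[:2].round(1),(2*np.sqrt(r[2]+r[:2]@r[:2])).round(1)
def pad(tag,u,v,thr=150,z=6.):
    f=pickle.load(open(tag+".pkl","rb")); im=f["image"]; hsv=cv2.cvtColor(im,cv2.COLOR_BGR2HSV)
    m=((hsv[...,1]<60)&(hsv[...,2]>thr)).astype(np.uint8); M=cv2.morphologyEx(m,cv2.MORPH_CLOSE,np.ones((9,9)))
    W=lambda c:np.array([plane(f,a,b,z)[:2] for a,b in c[:,0]],np.float32)
    C=[c for c in cv2.findContours(M,cv2.RETR_EXTERNAL,cv2.CHAIN_APPROX_NONE)[0] if cv2.pointPolygonTest(c,(float(u),float(v)),False)>=0][0]
    q=W(C); (c,wh,an)=cv2.minAreaRect(q); b=cv2.boxPoints((c,wh,an)); e=b[1]-b[0]; e2=b[2]-b[1]
    L=e if np.linalg.norm(e)>np.linalg.norm(e2) else e2; yaw=np.degrees(np.arctan2(L[1],L[0]))%180
    print("plate",np.round(c,1),"size",np.round(wh,1),"x yaw",round(float(yaw),2))
    ax=np.array([np.cos(np.radians(yaw)),np.sin(np.radians(yaw))]); ay=np.array([-ax[1],ax[0]])
    P=cv2.drawContours(np.zeros_like(m),[C],-1,1,-1); P=cv2.erode(P,np.ones((3,3)))
    d=P*(hsv[...,2]<110).astype(np.uint8)
    cs,h=cv2.findContours(d,cv2.RETR_CCOMP,cv2.CHAIN_APPROX_NONE)
    for j,k in enumerate(cs):
        if cv2.contourArea(k)<80: continue
        p=W(k); s=p@ax; t=p@ay; x=(s.min()+s.max())/2; y=(t.min()+t.max())/2; o=ax*x+ay*y
        rel=(p-np.array(c))@ax; g=p[rel>-12]
        print(" hole" if h[0][j][3]>=0 else " outer","extents x,y",np.ptp(s).round(1),np.ptp(t).round(1),"box ctr",o.round(1),"x range rel plate",rel.min().round(1),rel.max().round(1),"circle",*fit(g))
        lo=p[rel<rel.min()+14]; 
        print("    low-x end mid",((lo@ax).min().round(1)),"lateral rel plate",(((lo-np.array(c))@ay).min()+((lo-np.array(c))@ay).max()).round(2)/2)
    r=R.from_rotvec(f["rot"]).as_matrix(); print("tool y deg",np.degrees(np.arctan2(r[1,1],r[0,1])).round(2),f["tcp"].round(1))
if __name__=="__main__": a=sys.argv; pad(a[1],a[2],a[3],*(int(x) for x in a[4:5]))
E
python3 pad.py lp1 255 90
```

```text
plate [556.7  33.9] size [112.1 170.7] x yaw 158.27
 outer extents x,y 71.1 88.2 box ctr [515.1  45. ] x range rel plate 7.1 78.3 circle [516.6  49.5] 72.4
    low-x end mid -497.4 lateral rel plate -3.58
tool y deg -22.74 [467.6 -41.2 127.4]
```

```bash
cat > pad.py <<'E'
import sys; from h import *
def fit(g):
    g=np.array(g,float); r=np.linalg.lstsq(np.c_[2*g,np.ones(len(g))],(g**2).sum(1),rcond=None)[0]; return r[:2],2*np.sqrt(r[2]+r[:2]@r[:2])
def pad(tag,u,v,off=0.,thr=140,z=6.):
    f=pickle.load(open(tag+".pkl","rb")); im=f["image"]; hsv=cv2.cvtColor(im,cv2.COLOR_BGR2HSV)
    m=((hsv[...,1]<70)&(hsv[...,2]>thr)).astype(np.uint8)
    n,l=cv2.connectedComponents(m,connectivity=4); C=cv2.findContours((l==l[int(v),int(u)]).astype(np.uint8),cv2.RETR_EXTERNAL,cv2.CHAIN_APPROX_NONE)[0][0]
    p=np.array([plane(f,a,b,z)[:2] for a,b in C[:,0]],np.float32)
    (c,wh,an)=cv2.minAreaRect(p); print("box ctr",np.round(c,1),np.round(wh,1),"edge deg",round(an,1))
    g=p.astype(float)
    for _ in range(15):   # circle, dropping tab points
        o,D=fit(g); r=np.linalg.norm(p-o,axis=1); g=p[np.abs(r-D/2)<max(1.2,2.5-.1*_)]
    print("circle",o.round(1),"D",D.round(1),"n",len(g),len(p))
    t=p[np.linalg.norm(p-o,axis=1)>D/2+3]
    if len(t)>5 and off:
        ca,_=o,0; e=np.array(cv2.minAreaRect(t.astype(np.float32))[0]); d=o-e; yaw=np.arctan2(d[1],d[0]); ax=np.array([np.cos(yaw),np.sin(yaw)])
        print("yaw",np.degrees(yaw).round(2),"origin",(o-off*ax).round(1),"tab end x",((t-o)@ax).min().round(1)+off)
    r=R.from_rotvec(f["rot"]).as_matrix(); print("tool y deg",np.degrees(np.arctan2(r[1,1],r[0,1])).round(2),f["tcp"].round(1))
if __name__=="__main__": a=sys.argv; pad(a[1],a[2],a[3],*(float(x) for x in a[4:5]))
E
python3 pad.py lp1 293 78 8.5; python3 pad.py lg1 155 10 8.5; python3 pad.py pads 255 215 6
```

```text
box ctr [518.9  45.4] [65.7 80.6] edge deg 4.2
circle [518.3  52.9] D 65.1 n 234 298
yaw 61.7 origin [514.3  45.4] tab end x -45.3
tool y deg -22.74 [467.6 -41.2 127.4]
box ctr [502.3  24.1] [41.4 61.5] edge deg 61.5
circle [506.1  30.1] D 44.9 n 23 231
yaw 58.23 origin [501.6  22.9] tab end x -19.6
tool y deg -27.26 [ 518.8 -143.5  131.8]
box ctr [404.8 232.2] [95.5 78. ] edge deg 62.7
circle [403.1 233.1] D 96.3 n 57 254
yaw 147.23 origin [408.2 229.9] tab end x -37.6
tool y deg -27.4 [458.5 250.8 248.4]
```

```bash
cat > to.py <<'E'
import sys; from h import *; from cell import state
# usage: to.py X Y Z [world yaw change deg]: after turning first, shift in tool axes (cm)
a=[float(x) for x in sys.argv[1:]]; s=state(); M=R.from_rotvec(s["tcp_rot"]).as_matrix(); dy=np.radians(a[3]) if len(a)>3 else 0
M=R.from_euler("z",dy).as_matrix()@M
print("from",s["tcp_pos"].round(1),"twist z",round(-dy,3),"shift cm",(M.T@(np.array(a[:3])-s["tcp_pos"])/10).round(2),"y deg",np.degrees(np.arctan2(M[1,1],M[0,1])).round(2))
E
python3 - <<'E'
from h import *
f=pickle.load(open("lp1.pkl","rb")); M=R.from_rotvec(f["rot"]).as_matrix()
for u,v in ((281,277),(208,277),(354,277),(281,208),(281,346)): print((M.T@(plane(f,u,v,132)-f["tcp"])).round(1))
E
python3 to.py 518.2 52.6 60 -6.4
```

```text
[ 3.   0.8 -4.6]
[  2.9 -32.2  -4.7]
[ 2.9 33.7 -4.6]
[35.1  0.7 -4.6]
[-34.4   0.8  -4.6]
from [467.6 -41.2 127.4] twist z 0.112 shift cm [10.66 -0.15  6.73] y deg -29.14
```

```bash

python3 -m handwheel '[{"delta_pos":[0,0,0],"twist":[0,0,0.112]},{"delta_pos":[2.66,-0.06,0],"twist":[0,0,0]},{"delta_pos":[2.66,-0.06,0],"twist":[0,0,0]},{"delta_pos":[2.66,-0.06,0],"twist":[0,0,0]},{"delta_pos":[2.66,-0.06,0],"twist":[0,0,0]}]' | grep -E "tcp_p|force"
python3 -m handwheel '[{"delta_pos":[0,0,2],"twist":[0,0,0]},{"delta_pos":[0,0,2],"twist":[0,0,0]},{"delta_pos":[0,0,2],"twist":[0,0,0]},{"delta_pos":[0,0,2],"twist":[0,0,0]},{"delta_pos":[0,0,0],"twist":[0,0,0]}]' | grep -E "tcp_p|force"
python3 -m handwheel '[{"delta_pos":[0,0,0],"twist":[0,0,0]},{"delta_pos":[0,0,0],"twist":[0,0,0]},{"delta_pos":[0,0,0],"twist":[0,0,0]},{"delta_pos":[0,0,0],"twist":[0,0,0]},{"delta_pos":[0,0,0],"twist":[0,0,0]}]' | grep -E "tcp_p|force"
python3 to.py 517.3 53 19.6
```

```text
tcp_pos: [517.5, 54.0, 127.3]
wrist_force: [0.6, -0.3, -2.7]
finger_force: 45.0
tcp_pos: [514.5, 53.3, 44.2]
wrist_force: [-0.8, -0.6, -1.8]
finger_force: 45.2
tcp_pos: [517.4, 53.5, 48.3]
wrist_force: [-0.3, 0.3, -1.9]
finger_force: 45.2
from [517.4  53.5  48.3] twist z 0 shift cm [-0.05  0.01  2.87] y deg -29.11
```

```bash

python3 -m handwheel '[{"delta_pos":[-0.05,0,0.9],"twist":[0,0,0]},{"delta_pos":[0,0,0.9],"twist":[0,0,0]},{"delta_pos":[0,0,0.7],"twist":[0,0,0]},{"delta_pos":[0,0,0.35],"twist":[0,0,0]},{"delta_pos":[0,0,0],"twist":[0,0,0]}]' | grep -E "tcp_p|force"
python3 -m handwheel '[{"delta_pos":[0,0,0],"twist":[0,0,0]},{"delta_pos":[0,0,0],"twist":[0,0,0]},{"delta_pos":[0,0,0],"twist":[0,0,0]},{"delta_pos":[0,0,0],"twist":[0,0,0]},{"delta_pos":[0,0,0],"twist":[0,0,0]}]' | grep -E "tcp_p|force"
python3 -m handwheel '[{"delta_pos":[0,0,0],"twist":[0,0,0]},{"delta_pos":[0,0,0],"twist":[0,0,0]},{"delta_pos":[0,0,0],"twist":[0,0,0]},{"delta_pos":[0,0,0],"twist":[0,0,0]},{"delta_pos":[0,0,0],"twist":[0,0,0]}]' 8.5 | grep -E "tcp_p|force|width"
python3 -m handwheel '[{"delta_pos":[0,0,-2.2],"twist":[0,0,0]},{"delta_pos":[0,0,-2.2],"twist":[0,0,0]},{"delta_pos":[0,0,-2.2],"twist":[0,0,0]},{"delta_pos":[0,0,-2.2],"twist":[0,0,0]},{"delta_pos":[0,0,-2.2],"twist":[0,0,0]}]' | grep -E "tcp_p|force|width"
python3 -m handwheel '[{"delta_pos":[0,0,0],"twist":[0,0,0]},{"delta_pos":[0,0,0],"twist":[0,0,0]},{"delta_pos":[0,0,0],"twist":[0,0,0]},{"delta_pos":[0,0,0],"twist":[0,0,0]},{"delta_pos":[0,0,0],"twist":[0,0,0]}]' | grep -E "tcp_p|force|width"
python3 g.py wrist:lq1
python3 -c "
import cv2
im=cv2.imread('pics/lq1.png')[140:300,200:360]; cv2.imwrite('pics/lq1z.png',cv2.resize(im,None,fx=3.7,fy=3.7,interpolation=cv2.INTER_CUBIC))"
```

```text
tcp_pos: [515.6, 53.2, 19.1]
wrist_force: [-3.4, -0.3, 14.3]
finger_force: 47.5
tcp_pos: [515.6, 53.2, 19.2]
wrist_force: [-3.9, -0.4, 14.1]
finger_force: 47.5
tcp_pos: [516.3, 53.2, 18.5]
wrist_force: [0.3, 0.5, 0.7]
width: 84.8
finger_force: 0.0
tcp_pos: [516.1, 53.2, 129.6]
wrist_force: [0.9, -0.4, -0.2]
width: 85.3
finger_force: 0.0
tcp_pos: [515.5, 53.2, 127.6]
wrist_force: [1.3, 0.1, 0.1]
width: 84.8
finger_force: 0.0
```

View pics/lq1z.png

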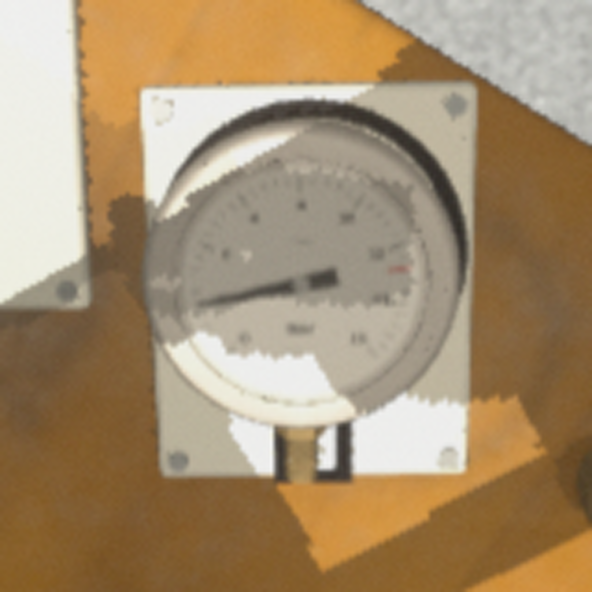

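Picture: the gauge sits left of the outline. Stem centre is at zoom (302,455) against tab centre (314,455), with the right ring visible; the case spans 145–463 and 118–427. Next I'll quantify it.

```bash
python3 - <<'E'
from h import *
f=pickle.load(open("lq1.pkl","rb")); g=lambda x,y,z:plane(f,200+(x+.5)/3.7-.5,140+(y+.5)/3.7-.5,z)[:2]
C=np.array([g(*p,6) for p in((140,87),(476,83),(468,472),(160,477))]); o=C.mean(0)
ax=(C[0]+C[1]-C[2]-C[3]); print("plate len",np.linalg.norm(ax)/2,"wid",np.linalg.norm(C[1]-C[0]),np.linalg.norm(C[2]-C[3])); ax/=np.linalg.norm(ax); ay=np.array([-ax[1],ax[0]])
print("pad yaw",np.degrees(np.arctan2(ax[1],ax[0])),"o",o, "tab mid y",[((g(x,460,6)-o)@np.c_[ax,ay]).round(1).tolist() for x in (275,353)])
print("ring right/top outer",((g(468,270,6)-o)@np.c_[ax,ay]).round(1),((g(310,97,6)-o)@np.c_[ax,ay]).round(1))
for z in (20,24): 
  c=[((g(*p,z)-o)@np.c_[ax,ay]).round(1) for p in((145,272),(463,272),(304,118),(304,427))]
  print(z,"case centre in pad",(c[2][0]+c[3][0])/2,(c[0][1]+c[1][1])/2,c[0][1]-c[1][1],c[2][0]-c[3][0])
for y in (440,475): print("stem",((g(302,y,19)-o)@np.c_[ax,ay]).round(1))
print(f["tcp"])
E
python3 to.py 518 53 127
```

```text
plate len 95.19585108382661 wid 74.91886775578652 75.82433049993574
pad yaw 61.91361064740059 o [514.5099979   45.39797804] tab mid y [[-43.5, 9.5], [-43.8, -9.6]]
ring right/top outer [  4.1 -36.6] [44.9 -0.4]
20 case centre in pad 6.800000000000001 1.5500000000000007 69.9 70.80000000000001
24 case centre in pad 7.900000000000002 1.5500000000000007 68.69999999999999 69.6
stem [-32.3   2.7]
stem [-41.2   2.8]
[515.55802011  53.22197696 127.69635605]
from [515.6  53.2 127.7] twist z 0 shift cm [0.1  0.22 0.07] y deg -29.11
```

The gauge is off by about (-0.6, +1.55) mm in pad axes with yaw −1.5°. I'll regrasp, nudge it and set it down, checking the TCP before release.

```bash

python3 -m handwheel '[{"delta_pos":[0,0,2.4],"twist":[0,0,0]},{"delta_pos":[0,0,2.4],"twist":[0,0,0]},{"delta_pos":[0,0,2.4],"twist":[0,0,0]},{"delta_pos":[0,0,2.4],"twist":[0,0,0]},{"delta_pos":[0,0,0],"twist":[0,0,0]}]' | grep -E "tcp_p|force"
python3 -m handwheel '[{"delta_pos":[0,0,0],"twist":[0,0,0]},{"delta_pos":[0,0,0.6],"twist":[0,0,0]},{"delta_pos":[0,0,0.6],"twist":[0,0,0]},{"delta_pos":[0,0,0],"twist":[0,0,0]},{"delta_pos":[0,0,0],"twist":[0,0,0]}]' | grep -E "tcp_p|force"
python3 -m handwheel '[{"delta_pos":[0,0,0],"twist":[0,0,0]},{"delta_pos":[0,0,0],"twist":[0,0,0]},{"delta_pos":[0,0,0],"twist":[0,0,0]},{"delta_pos":[0,0,0],"twist":[0,0,0]},{"delta_pos":[0,0,0],"twist":[0,0,0]}]' 5.5 40| grep -E "tcp_p|force|width"
python3 -m handwheel '[{"delta_pos":[0,0,-0.2],"twist":[0,0,0]},{"delta_pos":[0,0,-0.2],"twist":[0,0,-0.026]},{"delta_pos":[0,0,0],"twist":[0,0,0]},{"delta_pos":[0,0,0],"twist":[0,0,0]},{"delta_pos":[0,0,0],"twist":[0,0,0]}]' | grep -E "tcp_p|force|width"
python3 to.py 517.2 53 19.6
```

```text
tcp_pos: [513.0, 53.2, 28.7]
wrist_force: [0.0, -0.4, -0.9]
finger_force: 0.0
tcp_pos: [516.7, 53.2, 21.2]
wrist_force: [-0.2, 1.0, 0.5]
finger_force: 0.0
tcp_pos: [516.7, 53.2, 21.6]
wrist_force: [-1.8, 0.4, 5.9]
width: 62.4
finger_force: 43.8
tcp_pos: [516.3, 53.2, 24.7]
wrist_force: [0.3, 0.6, -2.4]
width: 62.0
finger_force: 44.4
from [516.3  53.2  24.7] twist z 0 shift cm [0.03 0.09 0.51] y deg -27.65
```

```bash

python3 -m handwheel '[{"delta_pos":[0.08,0.09,0],"twist":[0,0,0]},{"delta_pos":[0,0,0],"twist":[0,0,0]},{"delta_pos":[0,0,0.1],"twist":[0,0,0]},{"delta_pos":[0,0,0.1],"twist":[0,0,0]},{"delta_pos":[0,0,0.1],"twist":[0,0,0]}]' | grep -E "tcp_p|force|width"
python3 -m handwheel '[{"delta_pos":[0,0,0],"twist":[0,0,0]},{"delta_pos":[0,0,0],"twist":[0,0,0]},{"delta_pos":[0,0,0],"twist":[0,0,0]},{"delta_pos":[0,0,0],"twist":[0,0,0]},{"delta_pos":[0,0,0],"twist":[0,0,0]}]' | grep -E "tcp_p|force|width"
python3 to.py 517.5 53.45 21.6
```

```text
tcp_pos: [517.5, 53.5, 21.6]
wrist_force: [0.5, -0.9, -1.8]
width: 62.2
finger_force: 44.4
tcp_pos: [517.5, 53.5, 21.8]
wrist_force: [0.3, -0.1, -2.1]
width: 62.0
finger_force: 44.5
from [517.5  53.5  21.8] twist z 0 shift cm [-0.    0.    0.02] y deg -27.61
```

```bash

python3 -m handwheel '[{"delta_pos":[0,0,0.05],"twist":[0,0,0]},{"delta_pos":[0,0,0.05],"twist":[0,0,0]},{"delta_pos":[0,0,0],"twist":[0,0,0]},{"delta_pos":[0,0,0],"twist":[0,0,0]},{"delta_pos":[0,0,0],"twist":[0,0,0]}]' | grep -E "tcp_p|force|width"
python3 -m handwheel '[{"delta_pos":[0,0,0],"twist":[0,0,0]},{"delta_pos":[0,0,0],"twist":[0,0,0]},{"delta_pos":[0,0,0],"twist":[0,0,0]},{"delta_pos":[0,0,0],"twist":[0,0,0]},{"delta_pos":[0,0,0],"twist":[0,0,0]}]' 8.5 | grep -E "tcp_p|force|width"
python3 -m handwheel '[{"delta_pos":[0,0,-1],"twist":[0,0,0]},{"delta_pos":[0,0,-2.2],"twist":[0,0,0]},{"delta_pos":[0,0,-2.5],"twist":[0,0,0]},{"delta_pos":[0,0,-2.5],"twist":[0,0,0]},{"delta_pos":[0,0,-2.5],"twist":[0,0,0]}]' | grep -E "tcp_p|force|width"
python3 -m handwheel '[{"delta_pos":[0,0,0],"twist":[0,0,0]},{"delta_pos":[0,0,0],"twist":[0,0,0]},{"delta_pos":[0,0,0],"twist":[0,0,0]},{"delta_pos":[0,0,0],"twist":[0,0,0]},{"delta_pos":[0,0,0],"twist":[0,0,0]}]' | grep -E "tcp_p|force|width"
python3 g.py wrist:lq2
python3 -c "
import cv2
im=cv2.imread('pics/lq2.png')[140:300,200:360]; cv2.imwrite('pics/lq2z.png',cv2.resize(im,None,fx=3.7,fy=3.7,interpolation=cv2.INTER_CUBIC))"
```

```text
tcp_pos: [517.6, 53.5, 21.5]
wrist_force: [-2.2, 0.3, 7.1]
width: 62.0
finger_force: 45.6
tcp_pos: [517.6, 53.5, 20.7]
wrist_force: [0.4, 0.4, 0.2]
width: 84.8
finger_force: 0.0
tcp_pos: [517.3, 53.5, 129.5]
wrist_force: [1.5, -0.7, -0.6]
width: 85.1
finger_force: 0.0
tcp_pos: [516.5, 53.5, 126.7]
wrist_force: [-0.6, -0.1, -0.5]
width: 85.4
finger_force: 0.0
```

View pics/lq2z.png

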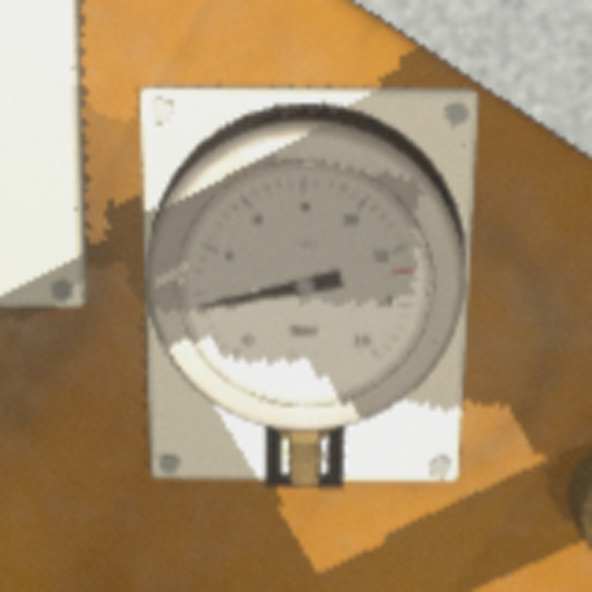

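The large gauge is now centred: stem at zoom 305 inside a tab centred on 305, ring even on both sides. Next is the small gauge.

```bash
python3 to.py 423 -175 127
python3 -m handwheel '[{"delta_pos":[-3.5,0.2,-0.6],"twist":[0,0,0]},{"delta_pos":[-3.5,0.2,-0.6],"twist":[0,0,0]},{"delta_pos":[-3.5,0.2,-0.6],"twist":[0,0,0]},{"delta_pos":[-3.5,0.2,0],"twist":[0,0,0]},{"delta_pos":[-3.5,0.2,0],"twist":[0,0,0]}]' | grep -E "tcp_p"
python3 to.py 423 -175 127
```

```text
from [516.7  53.5 126.7] twist z 0 shift cm [-24.59   2.29  -0.  ] y deg -27.62
tcp_pos: [444.4, -107.3, 145.5]
from [ 444.4 -107.3  145.5] twist z 0 shift cm [-6.99  1.24  1.85] y deg -27.58
```

```bash

python3 -m handwheel '[{"delta_pos":[-2.3,0.4,0.6],"twist":[0,0,0]},{"delta_pos":[-2.3,0.4,0.6],"twist":[0,0,0]},{"delta_pos":[-2.3,0.4,0.6],"twist":[0,0,0]},{"delta_pos":[0,0,0],"twist":[0,0,0]},{"delta_pos":[0,0,0],"twist":[0,0,0]}]' | grep -E "tcp_p|force"
python3 -m handwheel '[{"delta_pos":[0,0,0],"twist":[0,0,0]},{"delta_pos":[0,0,0],"twist":[0,0,0]},{"delta_pos":[0,0,0],"twist":[0,0,0]},{"delta_pos":[0,0,0],"twist":[0,0,0]},{"delta_pos":[0,0,0],"twist":[0,0,0]}]' | grep -E "tcp_p|force"
python3 g.py wrist:sg1
python3 gauge.py sg1 15 | grep -E "px .2[0-9][0-9]"
python3 -c "
import cv2
im=cv2.imread('pics/sg1.png'); z=cv2.resize(im[160:280,220:340],None,fx=4,fy=4,interpolation=cv2.INTER_CUBIC); s=cv2.resize(im,(320,240),interpolation=cv2.INTER_AREA); o=cv2.copyMakeBorder(z,0,0,0,320,cv2.BORDER_CONSTANT); o[:240,480:]=s; cv2.imwrite('pics/sg1z.png',o)"
```

```text
tcp_pos: [423.2, -173.5, 127.0]
wrist_force: [-1.0, 0.3, -1.4]
finger_force: 0.0
tcp_pos: [424.2, -172.3, 128.0]
wrist_force: [-0.0, -0.1, -0.0]
finger_force: 0.0
px [282. 215.] ctr [ 424.1 -175.4] D 54.920060848833955 minD 56.23380661010742
```

View pics/sg1z.png

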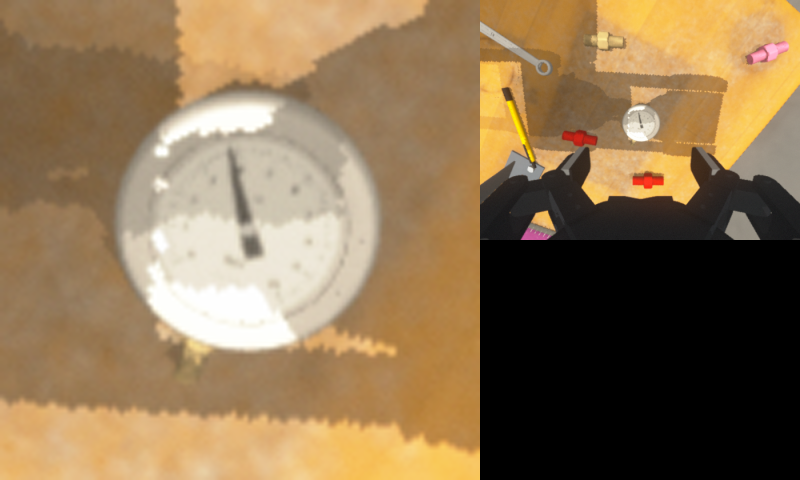

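View: small gauge case at zoom (248,220), i.e. px (282,215), D≈55 as expected. Its stem is toward lower left at zoom (190,362), px (267,250). I'll check the stem direction against the sunlit view in lg1, stem at (195,316).

```bash
python3 - <<'E'
from h import *
c=np.array([424.1,-175.4])
for t,u,v in(("sg1",267.9,249),("sg1",267.2,252.5),("lg1",195.2,315.5),("lg1",194.3,319)):
    f=pickle.load(open(t+".pkl","rb"))
    for z in (8,11):
        s=plane(f,u,v,z)[:2]; d=c-s; print(t,z,np.degrees(np.arctan2(d[1],d[0])).round(1),np.linalg.norm(d).round(1))
    if t=="sg1": 
        print([np.round(proj(f,(c[0]-42*np.cos(a),c[1]-42*np.sin(a),7)),1).tolist() for a in np.radians([30,38,46])])
# brass columns in sg1: saturation map below case
f=pickle.load(open("sg1.pkl","rb")); h=cv2.cvtColor(f["image"],cv2.COLOR_BGR2HSV)
for v in range(246,257): print(v,[f"{a}/{b}" for a,b in h[v,256:280,1:].tolist()])
E
```

```text
sg1 8 42.3 34.9
sg1 11 41.8 33.6
[[256.2, 251.4], [262.0, 254.3], [268.2, 256.4]]
sg1 8 43.1 38.2
sg1 11 42.6 37.0
[[256.2, 251.4], [262.0, 254.3], [268.2, 256.4]]
lg1 8 43.1 36.9
lg1 11 43.5 34.6
lg1 8 43.4 41.0
lg1 11 43.8 38.7
246 ['109/157', '102/157', '102/157', '108/156', '110/157', '108/154', '103/149', '102/138', '98/138', '103/134', '113/179', '108/233', '104/241', '100/242', '97/232', '87/231', '73/218', '50/218', '40/232', '26/243', '22/248', '18/250', '17/251', '14/252']
247 ['102/157', '105/158', '107/158', '110/157', '110/156', '110/150', '110/135', '104/130', '101/131', '103/136', '109/183', '109/198', '108/227', '106/238', '103/236', '106/233', '108/211', '97/176', '86/167', '72/173', '61/181', '59/186', '58/194', '51/204']
248 ['104/160', '104/159', '109/159', '110/157', '114/154', '112/143', '110/134', '110/130', '107/129', '105/138', '109/183', '108/189', '110/200', '111/211', '106/198', '107/195', '100/168', '101/164', '98/159', '97/157', '94/157', '94/158', '94/158', '93/159']
249 ['105/161', '107/160', '109/157', '109/157', '113/154', '110/155', '110/141', '110/
[... 1363 characters left out ...]
15/160', '111/158', '111/159', '110/156', '112/146', '104/157', '107/157', '104/155', '110/156', '110/157', '112/157', '113/158', '114/157', '108/158', '107/157']
255 ['113/160', '113/158', '110/158', '115/158', '114/159', '119/159', '115/158', '116/160', '115/162', '112/164', '113/167', '110/164', '109/161', '107/153', '106/159', '100/158', '103/156', '108/156', '108/158', '108/158', '109/159', '107/159', '109/157', '107/157']
256 ['110/157', '115/157', '112/159', '112/159', '115/159', '116/158', '116/161', '112/160', '112/159', '112/157', '114/161', '110/157', '107/160', '107/157', '102/157', '101/159', '101/157', '103/158', '105/158', '102/160', '107/158', '103/156', '104/154', '106/154']
```

```bash
python3 to.py 423.5 -175.1 28 -19.2
python3 -m handwheel '[{"delta_pos":[0,0,0],"twist":[0,0,0.112]},{"delta_pos":[0,0,0],"twist":[0,0,0.112]},{"delta_pos":[0,0,0],"twist":[0,0,0.111]},{"delta_pos":[0,0,0],"twist":[0,0,0]},{"delta_pos":[0,0,0],"twist":[0,0,0]}]' | grep -E "tcp_p"
python3 to.py 423.5 -175.1 35
python3 -m handwheel '[{"delta_pos":[-0.2,0.15,1.8],"twist":[0,0,0]},{"delta_pos":[0,0,1.8],"twist":[0,0,0]},{"delta_pos":[0,0,1.8],"twist":[0,0,0]},{"delta_pos":[0,0,1.8],"twist":[0,0,0]},{"delta_pos":[0,0,1.8],"twist":[0,0,0]}]' | grep -E "tcp_p|force"
python3 -m handwheel '[{"delta_pos":[0,0,0],"twist":[0,0,0]},{"delta_pos":[0,0,0],"twist":[0,0,0]},{"delta_pos":[0,0,0],"twist":[0,0,0]},{"delta_pos":[0,0,0],"twist":[0,0,0]},{"delta_pos":[0,0,0],"twist":[0,0,0]}]' | grep -E "tcp_p|force"
python3 to.py 423.5 -175.1 15.5
```

```text
from [ 424.2 -172.4  128. ] twist z 0.335 shift cm [-0.23  0.14 10.  ] y deg -46.76
tcp_pos: [424.0, -172.8, 127.9]
from [ 424.  -172.8  127.9] twist z 0 shift cm [-0.2   0.13  9.29] y deg -46.6
tcp_pos: [423.7, -175.4, 37.2]
wrist_force: [0.0, 0.4, -0.4]
finger_force: 0.0
tcp_pos: [424.3, -175.8, 38.8]
wrist_force: [-0.5, -0.3, -1.4]
finger_force: 0.0
from [ 424.3 -175.8   38.8] twist z 0 shift cm [-0.01 -0.11  2.33] y deg -46.78
```

```bash

python3 -m handwheel '[{"delta_pos":[0,-0.1,0.8],"twist":[0,0,0]},{"delta_pos":[0,0,0.8],"twist":[0,0,0]},{"delta_pos":[0,0,0.7],"twist":[0,0,0]},{"delta_pos":[0,0,0],"twist":[0,0,0]},{"delta_pos":[0,0,0],"twist":[0,0,0]}]' | grep -E "tcp_p|force"
python3 -m handwheel '[{"delta_pos":[0,0,0],"twist":[0,0,0]},{"delta_pos":[0,0,0],"twist":[0,0,0]},{"delta_pos":[0,0,0],"twist":[0,0,0]},{"delta_pos":[0,0,0],"twist":[0,0,0]},{"delta_pos":[0,0,0],"twist":[0,0,0]}]' 4.2 40| grep -E "tcp_p|force|width"
python3 -m handwheel '[{"delta_pos":[0,0,0],"twist":[0,0,0]},{"delta_pos":[0,0,0],"twist":[0,0,0]},{"delta_pos":[0,0,-0.5],"twist":[0,0,0]},{"delta_pos":[0,0,-1.5],"twist":[0,0,0]},{"delta_pos":[0,0,-2],"twist":[0,0,0]}]' | grep -E "tcp_p|force|width"
python3 - <<'E'
from h import *
f=pickle.load(open("pads.pkl","rb"))
print(plane(f,256,215,6).round(0),plane(f,190,175,6).round(0),plane(f,328,268,6).round(0))
E
python3 to.py 360 145 127 20
```

```text
tcp_pos: [422.2, -174.3, 14.1]
wrist_force: [0.4, -0.3, 0.5]
finger_force: 0.0
tcp_pos: [423.1, -174.8, 15.3]
wrist_force: [-1.0, 0.1, 6.4]
width: 49.2
finger_force: 41.8
tcp_pos: [421.5, -173.9, 54.3]
wrist_force: [0.1, -0.1, -1.2]
width: 49.2
finger_force: 42.2
[408. 235.   6.] [360. 318.   6.] [459. 124.   6.]
from [ 421.5 -173.9   54.3] twist z -0.349 shift cm [ 25.68 -19.9   -7.23] y deg -26.81
```

```bash

python3 -m handwheel '[{"delta_pos":[0,0,-2.5],"twist":[0,0,-0.105]},{"delta_pos":[0,0,-2.5],"twist":[0,0,-0.105]},{"delta_pos":[0,0,-2.2],"twist":[0,0,-0.105]},{"delta_pos":[0,0,0],"twist":[0,0,0]},{"delta_pos":[0,0,0],"twist":[0,0,0]}]' | grep -E "tcp_p|force"
python3 to.py 440 0 127
python3 to.py 370 155 127
```

```text
tcp_pos: [423.5, -175.0, 127.8]
wrist_force: [-0.4, -0.5, -1.2]
finger_force: 42.3
from [ 423.5 -175.   127.8] twist z 0 shift cm [16.12 -7.    0.06] y deg -28.86
from [ 423.5 -175.   127.8] twist z 0 shift cm [ 2.632e+01 -2.061e+01  2.000e-02] y deg -28.86
```

```bash

python3 -m handwheel '[{"delta_pos":[3.2,-1.4,0],"twist":[0,0,0]},{"delta_pos":[3.2,-1.4,0],"twist":[0,0,0]},{"delta_pos":[3.2,-1.4,0],"twist":[0,0,0]},{"delta_pos":[3.2,-1.4,0],"twist":[0,0,0]},{"delta_pos":[3.2,-1.4,0],"twist":[0,0,0]}]' | grep -E "tcp_p|force"
python3 -m handwheel '[{"delta_pos":[2.1,-2.7,0],"twist":[0,0,0]},{"delta_pos":[2.1,-2.7,0],"twist":[0,0,0]},{"delta_pos":[2.1,-2.7,0],"twist":[0,0,0]},{"delta_pos":[2.1,-2.7,0],"twist":[0,0,0]},{"delta_pos":[2.1,-2.7,0],"twist":[0,0,0]}]' | grep -E "tcp_p|force"
python3 -m handwheel '[{"delta_pos":[0,0,0],"twist":[0,0,0]},{"delta_pos":[0,0,0],"twist":[0,0,0]},{"delta_pos":[0,0,0],"twist":[0,0,0]},{"delta_pos":[0,0,0],"twist":[0,0,0]},{"delta_pos":[0,0,0],"twist":[0,0,0]}]' | grep -E "tcp_p|force"
python3 g.py wrist:sp1
python3 - <<'E'
from h import *
f=pickle.load(open("sp1.pkl","rb"))
for p in ((408+3,235+5,6),(360,318,6),(459,124,6)): print(np.round(proj(f,p),0))
import pad
u,v=proj(f,(411,240,6)); pad.pad("sp1",u,v,6.)
M=R.from_rotvec(f["rot"]).as_matrix(); print(f["tcp"])
hsv=cv2.cvtColor(f["image"],cv2.COLOR_BGR2HSV); m=((hsv[...,1]<60)&(hsv[...,2]>95)).astype(np.uint8); m=cv2.morphologyEx(m,cv2.MORPH_OPEN,np.ones((9,9)))
for c in cv2.findContours(m,cv2.RETR_EXTERNAL,cv2.CHAIN_APPROX_NONE)[0]:
    x,y,w,h=cv2.boundingRect(c)
    if cv2.contourArea(c)>600: print("white",x,y,w,h)
E
```

```text
tcp_pos: [436.9, 0.9, 125.3]
wrist_force: [-0.1, 0.5, -1.0]
finger_force: 42.2
tcp_pos: [368.4, 157.3, 125.4]
wrist_force: [0.6, 0.5, -1.5]
finger_force: 42.2
tcp_pos: [371.1, 155.3, 126.5]
wrist_force: [1.2, -0.7, -1.5]
finger_force: 42.3
[272.  94.]
[162.  34.]
[389. 193.]
box ctr [405.5 234. ] [51.3 64.3] edge deg 2.9
circle [405.2 240.4] D 51.0 n 180 232
yaw 61.75 origin [402.4 235.1] tab end x -36.0
tool y deg -28.9 [371.1 155.3 126.6]
[371.1052848  155.31315603 126.57420749]
white 227 219 108 110
white 338 134 97 111
white 215 39 100 129
white 431 0 129 288
white 266 0 229 126
white 105 0 102 105
```

```bash
python3 to.py 404.4 240.95 60 0.6
python3 -m handwheel '[{"delta_pos":[0,0,0],"twist":[0,0,-0.01]},{"delta_pos":[2.3,-0.3,0],"twist":[0,0,0]},{"delta_pos":[2.3,-0.3,0],"twist":[0,0,0]},{"delta_pos":[2.3,-0.3,0.5],"twist":[0,0,0]},{"delta_pos":[2.3,-0.3,0.5],"twist":[0,0,0]}]' | grep -E "tcp_p|force"
python3 -m handwheel '[{"delta_pos":[0,0,1.3],"twist":[0,0,0]},{"delta_pos":[0,0,1.3],"twist":[0,0,0]},{"delta_pos":[0,0,1.3],"twist":[0,0,0]},{"delta_pos":[0,0,1.3],"twist":[0,0,0]},{"delta_pos":[0,0,1.3],"twist":[0,0,0]}]' | grep -E "tcp_p|force"
python3 -m handwheel '[{"delta_pos":[0,0,0],"twist":[0,0,0]},{"delta_pos":[0,0,0],"twist":[0,0,0]},{"delta_pos":[0,0,0],"twist":[0,0,0]},{"delta_pos":[0,0,0],"twist":[0,0,0]},{"delta_pos":[0,0,0],"twist":[0,0,0]}]' | grep -E "tcp_p|force"
python3 to.py 404.4 240.95 22.3
```

```text
from [371.1 155.3 126.6] twist z -0.01 shift cm [ 9.12 -1.13  6.65] y deg -28.3
tcp_pos: [404.6, 243.5, 116.9]
wrist_force: [0.9, -0.5, -1.8]
finger_force: 42.3
tcp_pos: [404.0, 242.6, 51.2]
wrist_force: [0.3, 0.4, -1.2]
finger_force: 42.3
tcp_pos: [404.2, 243.2, 52.6]
wrist_force: [0.3, 0.8, -1.6]
finger_force: 42.2
from [404.2 243.2  52.6] twist z 0 shift cm [-0.19  0.12  3.03] y deg -28.2
```

```bash

python3 -m handwheel '[{"delta_pos":[-0.19,0.12,0.8],"twist":[0,0,0]},{"delta_pos":[0,0,0.8],"twist":[0,0,0]},{"delta_pos":[0,0,0.8],"twist":[0,0,0]},{"delta_pos":[0,0,0.6],"twist":[0,0,0]},{"delta_pos":[0,0,0],"twist":[0,0,0]}]' | grep -E "tcp_p|force"
python3 -m handwheel '[{"delta_pos":[0,0,0],"twist":[0,0,0]},{"delta_pos":[0,0,0],"twist":[0,0,0]},{"delta_pos":[0,0,0],"twist":[0,0,0]},{"delta_pos":[0,0,0],"twist":[0,0,0]},{"delta_pos":[0,0,0],"twist":[0,0,0]}]' | grep -E "tcp_p|force"
python3 to.py 404.4 240.95 21
```

```text
tcp_pos: [403.2, 240.6, 20.8]
wrist_force: [0.5, -1.0, -1.6]
finger_force: 43.4
tcp_pos: [403.6, 240.8, 21.7]
wrist_force: [0.4, 0.5, -2.5]
finger_force: 43.4
from [403.6 240.8  21.7] twist z 0 shift cm [0.05 0.06 0.07] y deg -28.19
```

```bash

python3 -m handwheel '[{"delta_pos":[0.05,0.06,0],"twist":[0,0,0]},{"delta_pos":[0,0,0],"twist":[0,0,0]},{"delta_pos":[0,0,0.06],"twist":[0,0,0]},{"delta_pos":[0,0,0.06],"twist":[0,0,0]},{"delta_pos":[0,0,0],"twist":[0,0,0]}]' | grep -E "tcp_p|force"
python3 -m handwheel '[{"delta_pos":[0,0,0],"twist":[0,0,0]},{"delta_pos":[0,0,0],"twist":[0,0,0]},{"delta_pos":[0,0,0],"twist":[0,0,0]},{"delta_pos":[0,0,0],"twist":[0,0,0]},{"delta_pos":[0,0,0],"twist":[0,0,0]}]' | grep -E "tcp_p|force"
python3 -m handwheel '[{"delta_pos":[0,0,0],"twist":[0,0,0]},{"delta_pos":[0,0,0],"twist":[0,0,0]},{"delta_pos":[0,0,0],"twist":[0,0,0]},{"delta_pos":[0,0,0],"twist":[0,0,0]},{"delta_pos":[0,0,0],"twist":[0,0,0]}]' 8.0 | grep -E "tcp_p|force|width"
python3 -m handwheel '[{"delta_pos":[0,0,-1],"twist":[0,0,0]},{"delta_pos":[0,0,-2.2],"twist":[0,0,0]},{"delta_pos":[0,0,-2.5],"twist":[0,0,0]},{"delta_pos":[0,0,-2.5],"twist":[0,0,0]},{"delta_pos":[0,0,-2.5],"twist":[0,0,0]}]' | grep -E "tcp_p|force|width"
python3 -m handwheel '[{"delta_pos":[0,0,0],"twist":[0,0,0]},{"delta_pos":[0,0,0],"twist":[0,0,0]},{"delta_pos":[0,0,0],"twist":[0,0,0]},{"delta_pos":[0,0,0],"twist":[0,0,0]},{"delta_pos":[0,0,0],"twist":[0,0,0]}]' | grep -E "tcp_p|force|width|^t"
python3 g.py wrist:sq1
python3 - <<'E'
from h import *; import pad
f=pickle.load(open("sq1.pkl","rb"));im=f["image"]
a=cv2.resize(im[145:295,205:355],None,fx=3.2,fy=3.2,interpolation=cv2.INTER_CUBIC); b=cv2.resize(im,(320,240),interpolation=cv2.INTER_AREA)
o=cv2.copyMakeBorder(a,0,0,0,320,cv2.BORDER_CONSTANT); o[:240,480:]=b; cv2.imwrite("pics/sq1z.png",o)
u,v=proj(f,(357,320,6)); print(u,v); pad.pad("sq1",u,v)
E
```

```text
tcp_pos: [404.5, 241.0, 20.7]
wrist_force: [0.6, -0.1, -0.5]
finger_force: 43.5
tcp_pos: [404.5, 241.0, 20.7]
wrist_force: [1.1, -0.6, 1.1]
finger_force: 43.6
tcp_pos: [404.4, 241.0, 20.6]
wrist_force: [-0.1, -0.1, -0.4]
width: 79.7
finger_force: 0.0
tcp_pos: [404.1, 240.8, 129.3]
wrist_force: [1.2, -0.0, 0.8]
width: 80.1
finger_force: 0.0
t: 23.98
tcp_pos: [403.5, 240.6, 126.6]
tcp_rot: [-2.695, -1.613, 0.004]
wrist_force: [-0.6, -0.5, -0.4]
width: 80.2
finger_force: 0.0
184.17482087422752 153.26958473948588
box ctr [354.5 321.3] [24.6 52.6] edge deg 54.5
circle [355.2 322.8] D 40.7 n 14 177
tool y deg -28.19 [403.6 240.6 126.6]
```

View pics/sq1z.png

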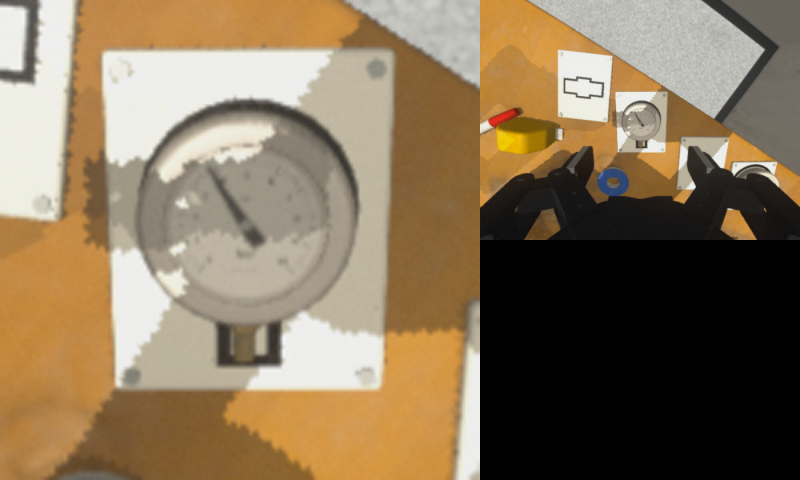

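The small gauge lies in its circle, case centre at zoom 247 against 248, and the stem at 244 is inside the tab (229–267). That is good. The nipple pad inner outline measures 24.6×52.6, centre about (354.5,321.3), x yaw 54.5°. Next is the nipple.

```bash

python3 -m handwheel '[{"delta_pos":[0,0,0],"twist":[0,0,-0.112]},{"delta_pos":[0,0,0],"twist":[0,0,-0.112]},{"delta_pos":[0,0,0],"twist":[0,0,-0.112]},{"delta_pos":[0,0,0],"twist":[0,0,-0.112]},{"delta_pos":[0,0,0],"twist":[0,0,-0.112]}]' 6| grep -E "tcp_p"
python3 -m handwheel '[{"delta_pos":[0,0,0],"twist":[0,0,-0.112]},{"delta_pos":[0,0,0],"twist":[0,0,-0.112]},{"delta_pos":[0,0,0],"twist":[0,0,-0.112]},{"delta_pos":[0,0,0],"twist":[0,0,-0.112]},{"delta_pos":[0,0,0],"twist":[0,0,-0.112]}]' | grep -E "tcp_p"
python3 -m handwheel '[{"delta_pos":[0,0,0],"twist":[0,0,-0.112]},{"delta_pos":[0,0,0],"twist":[0,0,-0.112]},{"delta_pos":[0,0,0],"twist":[0,0,-0.112]},{"delta_pos":[-2.4,-2.8,0],"twist":[0,0,0]},{"delta_pos":[-2.4,-2.8,0],"twist":[0,0,0]}]' | grep -E "tcp_p"
python3 -m handwheel '[{"delta_pos":[-2.4,-2.8,0],"twist":[0,0,0]},{"delta_pos":[-2.4,-2.8,0],"twist":[0,0,0]},{"delta_pos":[-2.4,-2.8,0],"twist":[0,0,0]},{"delta_pos":[-2.4,-2.8,0],"twist":[0,0,0]},{"delta_pos":[-2.4,-2.8,0],"twist":[0,0,0]}]' | grep -E "tcp_p"
python3 to.py 432 -54 127
```

```text
tcp_pos: [403.9, 240.8, 126.8]
tcp_pos: [403.9, 240.8, 126.8]
tcp_pos: [411.8, 168.0, 126.9]
tcp_pos: [430.1, -17.5, 127.0]
from [430.1 -17.5 127. ] twist z 0 shift cm [-2.24 -2.89 -0.  ] y deg 55.24
```

```bash

python3 -m handwheel '[{"delta_pos":[-1.1,-1.45,0],"twist":[0,0,0]},{"delta_pos":[-1.1,-1.45,0],"twist":[0,0,0]},{"delta_pos":[0,0,0],"twist":[0,0,0]},{"delta_pos":[0,0,0],"twist":[0,0,0]},{"delta_pos":[0,0,0],"twist":[0,0,0]}]' | grep -E "tcp_p"
python3 -m handwheel '[{"delta_pos":[0,0,0],"twist":[0,0,0]},{"delta_pos":[0,0,0],"twist":[0,0,0]},{"delta_pos":[0,0,0],"twist":[0,0,0]},{"delta_pos":[0,0,0],"twist":[0,0,0]},{"delta_pos":[0,0,0],"twist":[0,0,0]}]' | grep -E "tcp_p|force"
python3 g.py wrist:ni1
python3 - <<'E'
from h import *
f=pickle.load(open("lg1.pkl","rb")); h=cv2.cvtColor(f["image"],cv2.COLOR_BGR2HSV)
print("lg1 nip",np.median(h[155:172,125:150].reshape(-1,3),0),"ends",np.median(h[158:166,108:120].reshape(-1,3),0),"wood",np.median(h[180:200,100:180].reshape(-1,3),0),np.median(h[100:140,60:120].reshape(-1,3),0))
f=pickle.load(open("ni1.pkl","rb")); h=cv2.cvtColor(f["image"],cv2.COLOR_BGR2HSV)
u,v=proj(f,(432,-54,12)); print(u,v)
x,y=int(u),int(v); print(h[y-48:y+49:6,x-48:x+49:6,0])
E
```

```text
tcp_pos: [431.6, -51.5, 127.1]
tcp_pos: [432.2, -51.8, 127.7]
wrist_force: [-0.2, 1.8, 0.7]
finger_force: 0.0
lg1 nip [ 19. 120. 129.] ends [ 19. 119. 120.] wood [ 16. 120. 115.] [ 17. 167. 136.]
278.29609244686435 212.7589351069201
[[17 18 18 17 16 16 17 17 17 15 15 17 17 17 17 17 17]
 [15 16 17 16 17 16 17 17 16 15 16 16 16 17 17 16 16]
 [16 16 16 14 16 16 15 16 17 16 16 16 16 16 16 15 16]
 [16 16 16 17 16 16 16 17 18 16 16 16 17 17 17 16 17]
 [16 15 15 16 16 17 16 19 19 19 16 16 16 16 15 16 17]
 [15 17 16 16 16 16 17 18 19 19 16 16 16 15 15 16 16]
 [16 16 15 16 16 17 16 19 19 19 16 15 16 16 16 16 16]
 [16 16 16 16 16 16 16 19 20 20 19 17 16 16 17 17 17]
 [16 16 16 17 16 16 17 19 20 19 19 15 17 17 17 16 17]
 [16 16 16 16 16 16 16 19 18 19 19 17 16 16 17 17 17]
 [17 17 17 16 16 17 16 18 18 19 17 17 17 17 17 17 17]
 [16 17 16 15 15 15 17 16 19 19 15 17 16 17 17 16 18]
 [17 15 16 16 16 16 16 15 19 20 16 15 16 17 17 16 17]
 [16 14 16 16 15 16 16 17 19 18 16 16 17 17 17 17 18]
 [15 15 17 16 16 17 16 17 17 15 16 16 17 17 17 17 17]
 [16 16 16 17 16 16 16 16 16 16 16 17 16 17 18 17 18]
 [16 16 15 16 16 15 16 15 16 16 17 17 16 17 17 17 17]]
```

Hue separates brass (≥18) from wood (about 16), so I'll segment numerically.

```bash
cat > nip.py <<'E'
import sys; from h import *
def nip(tag,u,v,z=10.,w=55,lo=18,hi=26):
    f=pickle.load(open(tag+".pkl","rb")); hs=cv2.cvtColor(cv2.GaussianBlur(f["image"],(3,3),0),cv2.COLOR_BGR2HSV)
    m=((hs[...,0]>=lo)&(hs[...,0]<=hi)&(hs[...,1]>60)).astype(np.uint8); k=np.zeros_like(m); k[v-w:v+w,u-w:u+w]=1; m=cv2.morphologyEx(m*k,cv2.MORPH_OPEN,np.ones((5,5))); m=cv2.morphologyEx(m,cv2.MORPH_CLOSE,np.ones((5,5)))
    c=max(cv2.findContours(m,cv2.RETR_EXTERNAL,cv2.CHAIN_APPROX_NONE)[0],key=cv2.contourArea)
    p=np.array([plane(f,a,b,z)[:2] for a,b in c[:,0]],np.float32); (o,wh,an)=cv2.minAreaRect(p)
    ys,xs=np.nonzero(cv2.drawContours(np.zeros_like(m),[c],-1,1,-1)); q=np.array([plane(f,a,b,z)[:2] for a,b in zip(xs,ys)]); mu,ev=cv2.PCACompute(q.astype(np.float32),None)
    print("box px",cv2.boundingRect(c),"rect ctr",np.round(o,1),np.round(wh,1),round(an,1),"centroid",mu[0].round(1),"long deg",np.degrees(np.arctan2(ev[0,1],ev[0,0])).round(1)%180)
    r=R.from_rotvec(f["rot"]).as_matrix(); print("tool y",np.degrees(np.arctan2(r[1,1],r[0,1])).round(2),f["tcp"].round(1))
if __name__=="__main__": a=sys.argv; nip(a[1],int(a[2]),int(a[3]),*(float(x) for x in a[4:5]))
E
python3 nip.py ni1 284 212; python3 nip.py lg1 137 163
```

```text
box px (267, 183, 26, 61) rect ctr [433.8 -54. ] [21.4 53. ] 55.3 centroid [433.4 -53.7] long deg 149.3
tool y 55.27 [432.3 -51.9 127.7]
box px (103, 150, 66, 28) rect ctr [430.4 -52.7] [22.6 54.9] 57.3 centroid [431.  -52.8] long deg 149.6
tool y -27.26 [ 518.8 -143.5  131.8]
```

```bash
python3 to.py 432.9 -54.4 35 3
python3 -m handwheel '[{"delta_pos":[0,0,0],"twist":[0,0,-0.052]},{"delta_pos":[-0.22,-0.17,2.2],"twist":[0,0,0]},{"delta_pos":[0,0,2.4],"twist":[0,0,0]},{"delta_pos":[0,0,2.4],"twist":[0,0,0]},{"delta_pos":[0,0,2.2],"twist":[0,0,0]}]' | grep -E "tcp_p|force"
python3 -m handwheel '[{"delta_pos":[0,0,0],"twist":[0,0,0]},{"delta_pos":[0,0,0],"twist":[0,0,0]},{"delta_pos":[0,0,0],"twist":[0,0,0]},{"delta_pos":[0,0,0],"twist":[0,0,0]},{"delta_pos":[0,0,0],"twist":[0,0,0]}]' | grep -E "tcp_p|force"
python3 to.py 432.9 -54.4 18.5
```

```text
from [432.3 -51.9 127.7] twist z -0.052 shift cm [-0.18 -0.18  9.27] y deg 58.27
tcp_pos: [433.5, -54.8, 34.8]
wrist_force: [0.0, -0.1, -0.6]
finger_force: 0.0
tcp_pos: [434.2, -55.1, 36.8]
wrist_force: [0.3, -0.1, -0.5]
finger_force: 0.0
from [434.2 -55.1  36.8] twist z 0 shift cm [ 0.15 -0.01  1.83] y deg 58.21
```

```bash

python3 -m handwheel '[{"delta_pos":[0.15,0,0.6],"twist":[0,0,0]},{"delta_pos":[0,0,0.6],"twist":[0,0,0]},{"delta_pos":[0,0,0.6],"twist":[0,0,0]},{"delta_pos":[0,0,0],"twist":[0,0,0]},{"delta_pos":[0,0,0],"twist":[0,0,0]}]' | grep -E "tcp_p|force"
python3 -m handwheel '[{"delta_pos":[0,0,0],"twist":[0,0,0]},{"delta_pos":[0,0,0],"twist":[0,0,0]},{"delta_pos":[0,0,0],"twist":[0,0,0]},{"delta_pos":[0,0,0],"twist":[0,0,0]},{"delta_pos":[0,0,0],"twist":[0,0,0]}]' 1.5 30| grep -E "tcp_p|force|width"
python3 -m handwheel '[{"delta_pos":[0,0,0],"twist":[0,0,0]},{"delta_pos":[0,0,0],"twist":[0,0,0]},{"delta_pos":[0,0,0],"twist":[0,0,0]},{"delta_pos":[0,0,0],"twist":[0,0,0]},{"delta_pos":[0,0,0],"twist":[0,0,0]}]' | grep -E "tcp_p|force|width"
```

```text
tcp_pos: [431.4, -53.9, 17.1]
wrist_force: [0.0, -0.6, 0.1]
finger_force: 0.0
tcp_pos: [432.1, -54.1, 17.8]
wrist_force: [0.2, -0.1, 2.6]
width: 21.4
finger_force: 30.3
tcp_pos: [432.1, -54.1, 17.8]
wrist_force: [-1.6, 0.5, 5.6]
width: 21.5
finger_force: 30.6
```

```bash

python3 -m handwheel '[{"delta_pos":[0,0,-0.5],"twist":[0,0,0]},{"delta_pos":[0,0,-2],"twist":[0,0,0.065]},{"delta_pos":[0,0,-2.8],"twist":[0,0,0]},{"delta_pos":[0,0,-2.8],"twist":[0,0,0]},{"delta_pos":[0,0,-2.8],"twist":[0,0,0]}]' | grep -E "tcp_p|force|width"
python3 -m handwheel '[{"delta_pos":[2.13,2.89,0],"twist":[0,0,0]},{"delta_pos":[2.13,2.89,0],"twist":[0,0,0]},{"delta_pos":[2.13,2.89,0],"twist":[0,0,0]},{"delta_pos":[2.13,2.89,0],"twist":[0,0,0]},{"delta_pos":[2.13,2.89,0],"twist":[0,0,0]}]' | grep -E "tcp_p|force|width"
python3 -m handwheel '[{"delta_pos":[2.13,2.89,0],"twist":[0,0,0]},{"delta_pos":[2.13,2.89,0],"twist":[0,0,0]},{"delta_pos":[2.13,2.89,0],"twist":[0,0,0]},{"delta_pos":[2.13,2.89,0],"twist":[0,0,0]},{"delta_pos":[0,0,0],"twist":[0,0,0]}]' | grep -E "tcp_p|force|width"
python3 -m handwheel '[{"delta_pos":[0,0,0],"twist":[0,0,0]},{"delta_pos":[0,0,0],"twist":[0,0,0]},{"delta_pos":[0,0,0],"twist":[0,0,0]},{"delta_pos":[0,0,0],"twist":[0,0,0]},{"delta_pos":[0,0,0],"twist":[0,0,0]}]' | grep -E "tcp_p|force|width"
python3 g.py wrist:np1
python3 - <<'E'
from h import *; import pad,nip
f=pickle.load(open("np1.pkl","rb"))
u,v=proj(f,(353.5,321.5,6)); print(u,v); pad.pad("np1",u,v)
u,v=proj(f,f["tcp"]); print(u,v); nip.nip("np1",int(u),int(v)-5,120.,50)
M=R.from_rotvec(f["rot"]).as_matrix()
E
```

```text
tcp_pos: [431.1, -53.8, 127.7]
wrist_force: [1.9, -0.6, -0.1]
width: 21.3
finger_force: 29.9
tcp_pos: [428.5, 126.9, 126.8]
wrist_force: [0.7, 0.1, -1.0]
width: 21.1
finger_force: 29.9
tcp_pos: [427.5, 274.8, 127.1]
wrist_force: [1.3, 0.4, -1.3]
width: 20.7
finger_force: 30.0
tcp_pos: [427.0, 267.9, 126.6]
wrist_force: [-0.6, 0.1, -1.0]
width: 21.5
finger_force: 30.0
281.8119264198823 97.39436960010238
box ctr [354.7 321.3] [24.4 51.9] edge deg 54.4
circle [354.8 322.2] D 40.2 n 15 194
tool y deg 54.39 [427.  268.  126.6]
280.9639870824016 277.62919607975334
box px (258, 222, 47, 100) rect ctr [428.4 267.1] [22.5 53.8] 53.2 centroid [427.2 267.4] long deg 143.7
tool y 54.39 [427.  268.  126.6]
```

```bash
python3 to.py 353.7 321.55 60
python3 -m handwheel '[{"delta_pos":[2.3,0.05,0],"twist":[0,0,0]},{"delta_pos":[2.3,0,0],"twist":[0,0,0]},{"delta_pos":[2.3,0,0.5],"twist":[0,0,0]},{"delta_pos":[2.2,0,1],"twist":[0,0,0]},{"delta_pos":[0,0,1],"twist":[0,0,0]}]' | grep -E "tcp_p|force"
python3 -m handwheel '[{"delta_pos":[0,0,1.2],"twist":[0,0,0]},{"delta_pos":[0,0,1.2],"twist":[0,0,0]},{"delta_pos":[0,0,1.2],"twist":[0,0,0]},{"delta_pos":[0,0,1.2],"twist":[0,0,0]},{"delta_pos":[0,0,0],"twist":[0,0,0]}]' | grep -E "tcp_p|force"
python3 -m handwheel '[{"delta_pos":[0,0,0],"twist":[0,0,0]},{"delta_pos":[0,0,0],"twist":[0,0,0]},{"delta_pos":[0,0,0],"twist":[0,0,0]},{"delta_pos":[0,0,0],"twist":[0,0,0]},{"delta_pos":[0,0,0],"twist":[0,0,0]}]' | grep -E "tcp_p|force"
python3 to.py 353.7 321.55 25
```

```text
from [427.  268.  126.6] twist z 0 shift cm [9.08 0.08 6.66] y deg 54.39
tcp_pos: [350.3, 322.9, 101.5]
wrist_force: [-0.3, -0.6, -1.0]
finger_force: 30.0
tcp_pos: [352.3, 321.1, 52.0]
wrist_force: [-0.0, -0.8, -1.5]
finger_force: 30.0
tcp_pos: [353.6, 322.5, 54.2]
wrist_force: [0.0, -0.3, -1.3]
finger_force: 30.0
from [353.6 322.5  54.2] twist z 0 shift cm [-0.07 -0.08  2.92] y deg 54.49
```

```bash

python3 -m handwheel '[{"delta_pos":[-0.05,-0.08,0.8],"twist":[0,0,0]},{"delta_pos":[0,0,0.8],"twist":[0,0,0]},{"delta_pos":[0,0,0.7],"twist":[0,0,0]},{"delta_pos":[0,0,0.4],"twist":[0,0,0]},{"delta_pos":[0,0,0],"twist":[0,0,0]}]' | grep -E "tcp_p|force"
python3 -m handwheel '[{"delta_pos":[0,0,0],"twist":[0,0,0]},{"delta_pos":[0,0,0],"twist":[0,0,0]},{"delta_pos":[0,0,0],"twist":[0,0,0]},{"delta_pos":[0,0,0],"twist":[0,0,0]},{"delta_pos":[0,0,0],"twist":[0,0,0]}]' | grep -E "tcp_p|force"
python3 to.py 353.7 321.55 23.8
```

```text
tcp_pos: [352.2, 320.8, 25.2]
wrist_force: [0.2, -0.5, -0.6]
finger_force: 30.0
tcp_pos: [353.3, 321.5, 26.8]
wrist_force: [0.0, 0.3, -1.4]
finger_force: 30.0
from [353.3 321.5  26.8] twist z 0 shift cm [-0.03  0.03  0.3 ] y deg 54.49
```

```bash

python3 -m handwheel '[{"delta_pos":[-0.03,0.03,0.1],"twist":[0,0,0]},{"delta_pos":[0,0,0.1],"twist":[0,0,0]},{"delta_pos":[0,0,0.1],"twist":[0,0,0]},{"delta_pos":[0,0,0],"twist":[0,0,0]},{"delta_pos":[0,0,0],"twist":[0,0,0]}]' | grep -E "tcp_p|force"
python3 -m handwheel '[{"delta_pos":[0,0,0],"twist":[0,0,0]},{"delta_pos":[0,0,0],"twist":[0,0,0]},{"delta_pos":[0,0,0.03],"twist":[0,0,0]},{"delta_pos":[0,0,0],"twist":[0,0,0]},{"delta_pos":[0,0,0],"twist":[0,0,0]}]' | grep -E "tcp_p|force"
```

```text
tcp_pos: [353.6, 321.5, 23.8]
wrist_force: [-1.4, -0.6, 4.1]
finger_force: 30.6
tcp_pos: [353.7, 321.5, 23.8]
wrist_force: [-0.8, -1.4, 8.5]
finger_force: 31.4
```

```bash

python3 -m handwheel '[{"delta_pos":[0,0,0],"twist":[0,0,0]},{"delta_pos":[0,0,0],"twist":[0,0,0]},{"delta_pos":[0,0,0],"twist":[0,0,0]},{"delta_pos":[0,0,0],"twist":[0,0,0]},{"delta_pos":[0,0,0],"twist":[0,0,0]}]' 5 | grep -E "tcp_p|force|width"
python3 -m handwheel '[{"delta_pos":[0,0,-1],"twist":[0,0,0]},{"delta_pos":[0,0,-2.2],"twist":[0,0,0]},{"delta_pos":[0,0,-2.5],"twist":[0,0,0]},{"delta_pos":[0,0,-2.5],"twist":[0,0,0]},{"delta_pos":[0,0,-2.3],"twist":[0,0,0]}]' | grep -E "tcp_p|force|width"
python3 -m handwheel '[{"delta_pos":[0,0,0],"twist":[0,0,0]},{"delta_pos":[0,0,0],"twist":[0,0,0]},{"delta_pos":[0,0,0],"twist":[0,0,0]},{"delta_pos":[0,0,0],"twist":[0,0,0]},{"delta_pos":[0,0,0],"twist":[0,0,0]}]' | grep -E "tcp_p|force|width|^t"
python3 g.py wrist:nq1
python3 - <<'E'
from h import *; import nip
f=pickle.load(open("nq1.pkl","rb"))
u,v=proj(f,(353.7,321.5,16)); print(u,v); nip.nip("nq1",int(u),int(v),16.,50)
h=cv2.cvtColor(f["image"],cv2.COLOR_BGR2HSV)
# dark outline box on plate
b=(h[...,2]<75).astype(np.uint8); k=np.zeros_like(b); k[int(v)-50:int(v)+50,int(u)-35:int(u)+35]=1; ys,xs=np.nonzero(b*k)
p=np.array([plane(f,x,y,6)[:2] for x,y in zip(xs,ys)],np.float32); o=cv2.minAreaRect(p); print("outline dark",len(p),o)
im=f["image"]; u,v=int(u),int(v)
a=cv2.resize(im[v-65:v+65,u-65:u+65],None,fx=4,fy=4,interpolation=cv2.INTER_CUBIC); s=cv2.resize(im,(272,204),interpolation=cv2.INTER_AREA)
o=cv2.copyMakeBorder(a,0,0,0,272,cv2.BORDER_CONSTANT); o[:204,520:]=s; cv2.imwrite("pics/nq1z.png",o)
E
python3 to.py 548 -35 127
```

```text
tcp_pos: [353.5, 321.4, 23.1]
wrist_force: [0.1, 0.5, -0.5]
width: 50.0
finger_force: 0.0
tcp_pos: [353.4, 321.4, 130.2]
wrist_force: [0.5, 0.9, 0.4]
width: 50.4
finger_force: 0.0
t: 34.55
tcp_pos: [352.8, 320.9, 127.3]
tcp_rot: [-0.958, -2.99, 0.003]
wrist_force: [-0.3, 0.3, 0.0]
width: 49.7
finger_force: 0.0
282.1910400178436 213.53843603270175
box px (268, 184, 28, 62) rect ctr [354.7 320.1] [22.5 52.6] 54.6 centroid [354.4 320.5] long deg 143.2
tool y 54.49 [352.9 321.  127.3]
from [352.9 321.  127.3] twist z 0 shift cm [-36.56 -17.64   0.04] y deg 54.49Traceback (most recent call last):
  File "<stdin>", line 7, in <module>
cv2.error: OpenCV(4.12.0) /io/opencv/modules/imgproc/src/convhull.cpp:143: error: (-215:Assertion failed) total >= 0 && (depth == CV_32F || depth == CV_32S) in function 'convexHull'
```

The nipple measures at (354.5,320.4), long axis about 144°, against the pad at (354.6,321.3), 144.4°. That is within the outline. Next is the plug.

```bash

python3 -m handwheel '[{"delta_pos":[-3.3,-1.6,0],"twist":[0,0,0]},{"delta_pos":[-3.3,-1.6,0],"twist":[0,0,0]},{"delta_pos":[-3.3,-1.6,0],"twist":[0,0,0]},{"delta_pos":[-3.3,-1.6,0],"twist":[0,0,0]},{"delta_pos":[-3.3,-1.6,0],"twist":[0,0,0]}]' | grep -E "tcp_p|force"
python3 -m handwheel '[{"delta_pos":[-3.3,-1.6,0],"twist":[0,0,0]},{"delta_pos":[-3.3,-1.6,0],"twist":[0,0,0]},{"delta_pos":[-3.3,-1.6,0],"twist":[0,0,0]},{"delta_pos":[-3.3,-1.6,0],"twist":[0,0,0]},{"delta_pos":[-3.3,-1.6,0],"twist":[0,0,0]}]' | grep -E "tcp_p|force"
python3 -m handwheel '[{"delta_pos":[-3.3,-1.6,0],"twist":[0,0,0]},{"delta_pos":[0,0,0],"twist":[0,0,0]},{"delta_pos":[0,0,0],"twist":[0,0,0]},{"delta_pos":[0,0,0],"twist":[0,0,0]},{"delta_pos":[0,0,0],"twist":[0,0,0]}]' | grep -E "tcp_p|force"
python3 -m handwheel '[{"delta_pos":[0,0,0],"twist":[0,0,0]},{"delta_pos":[0,0,0],"twist":[0,0,0]},{"delta_pos":[0,0,0],"twist":[0,0,0]},{"delta_pos":[0,0,0],"twist":[0,0,0]},{"delta_pos":[0,0,0],"twist":[0,0,0]}]' | grep -E "tcp_p|force"
python3 g.py wrist:pl1
python3 - <<'E'
from h import *; import nip
f=pickle.load(open("pl1.pkl","rb"))
g=pickle.load(open("lg1.pkl","rb")); print("lg1 head",plane(g,263,68,10).round(1))
u,v=proj(f,(550,-36,12)); print(u,v); nip.nip("pl1",int(u),int(v),12.,45,18,30)
h=cv2.cvtColor(f["image"],cv2.COLOR_BGR2HSV); y,x=int(v),int(u); print(h[y-40:y+41:5,x-40:x+41:5,0]); print(h[y-40:y+41:5,x-40:x+41:5,1])
E
```

```text
tcp_pos: [441.4, 159.0, 127.6]
wrist_force: [0.7, 0.2, 0.1]
finger_force: 0.0
tcp_pos: [529.3, -2.3, 127.5]
wrist_force: [0.9, 0.8, 0.5]
finger_force: 0.0
tcp_pos: [545.4, -31.6, 127.6]
wrist_force: [-0.0, -0.2, 0.3]
finger_force: 0.0
tcp_pos: [546.8, -32.3, 128.4]
wrist_force: [-0.8, 0.7, 0.3]
finger_force: 0.0
lg1 head [559.2 -37.3  10. ]
279.2946933287902 216.74162122084562
box px (270, 211, 29, 30) rect ctr [558.8 -37.4] [24. 26.] 54.5 centroid [558.7 -37.1] long deg 135.5
tool y 54.51 [546.8 -32.4 128.4]
[[17 17 17 17 17 17 17 17 17 19 19 17 17 17 16 17 17]
 [18 17 17 17 17 18 17 17 17 17 16 16 17 16 16 16 17]
 [17 17 17 17 17 18 18 17 17 17 16 17 16 16 17 16 16]
 [17 17 17 17 17 17 17 17 17 17 17 17 17 17 16 16 17]
 [18 17 17 16 17 17 17 16 17 17 17 16 16 17 17 16 17]
 [18 17 17 17 17 17 17 16 16 17 17 17 17 16 17 17 16]
 [17 17 17 17 17 17 17 17 17 16 17 17 16 16 17 16 16]
 [18 17 17 18 17 17 17 17 18 17 17 17 16 17 17 16 16]
 [17 17 17 17 17 17 17 19 19 19 18 20 16 16 17 16 16]
 [17 17 17 17 16 16 17 19 19 18 19 18 16 16 17 16 16]
 [16 17 17 17 17 17 18 19 18 19 19 18 17 16 1
[... 841 characters left out ...]
179 186 184 175 177 169 138 130 132 160 151 163 160 161 156]
 [179 181 174 186 170 177 186 132 125 123 120 127 151 159 154 159 156]
 [175 183 183 178 164 176 165 124 115 121 124 125 158 163 161 166 153]
 [164 177 178 177 182 170 168 125 126 136 130 120 145 172 163 156 160]
 [167 176 183 170 173 177 167 123 121 122 124 121 169 177 167 176 174]
 [161 171 183 178 182 175 178 136 123 118 123 132 172 173 176 169 169]
 [169 172 164 164 175 180 190 178 174 159 178 174 178 173 175 173 169]
 [153 178 172 175 180 172 184 185 188 186 186 185 184 187 182 173 169]
 [171 171 170 174 178 183 180 177 180 175 182 184 178 183 176 171 162]
 [179 171 176 178 161 162 174 175 165 175 182 172 171 181 175 175 158]]
```

```bash
python3 to.py 558.7 -37.5 35
python3 -m handwheel '[{"delta_pos":[-0.65,0.15,2],"twist":[0,0,0]},{"delta_pos":[-0.65,0.1,2],"twist":[0,0,0]},{"delta_pos":[0,0,2],"twist":[0,0,0]},{"delta_pos":[0,0,1.8],"twist":[0,0,0]},{"delta_pos":[0,0,1],"twist":[0,0,0]}]' | grep -E "tcp_p|force"
python3 -m handwheel '[{"delta_pos":[0,0,0],"twist":[0,0,0]},{"delta_pos":[0,0,0],"twist":[0,0,0]},{"delta_pos":[0,0,0],"twist":[0,0,0]},{"delta_pos":[0,0,0],"twist":[0,0,0]},{"delta_pos":[0,0,0],"twist":[0,0,0]}]' | grep -E "tcp_p|force"
python3 to.py 558.7 -37.5 18.5
```

```text
from [546.8 -32.4 128.4] twist z 0 shift cm [-1.27  0.28  9.34] y deg 54.51
tcp_pos: [557.9, -38.1, 38.5]
wrist_force: [0.2, 0.5, -0.7]
finger_force: 0.0
tcp_pos: [559.6, -38.3, 41.4]
wrist_force: [-0.5, -0.3, 0.2]
finger_force: 0.0
from [559.6 -38.3  41.4] twist z 0 shift cm [0.13 0.01 2.29] y deg 54.49
```

```bash

python3 -m handwheel '[{"delta_pos":[0.12,0,0.7],"twist":[0,0,0]},{"delta_pos":[0,0,0.7],"twist":[0,0,0]},{"delta_pos":[0,0,0.5],"twist":[0,0,0]},{"delta_pos":[0,0,0.25],"twist":[0,0,0]},{"delta_pos":[0,0,0],"twist":[0,0,0]}]' | grep -E "tcp_p|force"
python3 -m handwheel '[{"delta_pos":[0,0,0],"twist":[0,0,0]},{"delta_pos":[0,0,0],"twist":[0,0,0]},{"delta_pos":[0,0,0],"twist":[0,0,0]},{"delta_pos":[0,0,0],"twist":[0,0,0]},{"delta_pos":[0,0,0],"twist":[0,0,0]}]' 2 30| grep -E "tcp_p|force|width"
python3 -m handwheel '[{"delta_pos":[0,0,0],"twist":[0,0,0]},{"delta_pos":[0,0,0],"twist":[0,0,0]},{"delta_pos":[0,0,0],"twist":[0,0,0]},{"delta_pos":[0,0,0],"twist":[0,0,0]},{"delta_pos":[0,0,0],"twist":[0,0,0]}]' | grep -E "tcp_p|force|width"
python3 -m handwheel '[{"delta_pos":[0,0,-0.5],"twist":[0,0,0]},{"delta_pos":[0,0,-2],"twist":[0,0,0]},{"delta_pos":[0,0,-2.8],"twist":[0,0,0]},{"delta_pos":[0,0,-2.8],"twist":[0,0,0]},{"delta_pos":[0,0,-2.8],"twist":[0,0,0]}]' | grep -E "tcp_p|force|width"
python3 to.py 533 72 127
```

```text
tcp_pos: [557.1, -37.4, 17.8]
wrist_force: [1.4, 0.7, 0.1]
finger_force: 0.0
tcp_pos: [558.0, -37.5, 19.0]
wrist_force: [-0.2, 0.8, 0.5]
width: 23.8
finger_force: 29.5
tcp_pos: [558.0, -37.5, 19.0]
wrist_force: [0.2, -0.6, 1.6]
width: 24.4
finger_force: 29.7
tcp_pos: [557.2, -37.3, 128.8]
wrist_force: [0.3, -0.5, -1.4]
width: 24.2
finger_force: 29.6
from [557.2 -37.3 128.8] twist z 0 shift cm [8.32 7.49 0.19] y deg 54.49
```

```bash

python3 -m handwheel '[{"delta_pos":[2.1,1.85,0],"twist":[0,0,0]},{"delta_pos":[2.1,1.85,0],"twist":[0,0,0]},{"delta_pos":[2.1,1.85,0],"twist":[0,0,0]},{"delta_pos":[2.1,1.85,0],"twist":[0,0,0]},{"delta_pos":[0,0,0],"twist":[0,0,0]}]' | grep -E "tcp_p|force|width"
python3 -m handwheel '[{"delta_pos":[0,0,0],"twist":[0,0,0]},{"delta_pos":[0,0,0],"twist":[0,0,0]},{"delta_pos":[0,0,0],"twist":[0,0,0]},{"delta_pos":[0,0,0],"twist":[0,0,0]},{"delta_pos":[0,0,0],"twist":[0,0,0]}]' | grep -E "tcp_p|force|width"
python3 g.py wrist:pp1
python3 - <<'E'
from h import *; import pad,nip
f=pickle.load(open("pp1.pkl","rb"))
u,v=proj(f,(456,126,6)); print(u,v); pad.pad("pp1",u,v)
u,v=proj(f,f["tcp"]); print(u,v); nip.nip("pp1",int(u),int(v)-3,120.,40)
im=f["image"]; u,v=int(u),int(v); n=pickle.load(open("nq1.pkl","rb"))["image"]
a=cv2.resize(im[0:330,115:445],(500,500),interpolation=cv2.INTER_CUBIC); b=cv2.resize(n[150:280,215:345],(300,300),interpolation=cv2.INTER_CUBIC)
o=cv2.copyMakeBorder(a,0,0,0,300,cv2.BORDER_CONSTANT); o[:300,500:]=b; cv2.imwrite("pics/pp1z.png",o)
E
```

```text
tcp_pos: [530.2, 75.4, 127.9]
wrist_force: [-0.4, 0.2, -1.6]
width: 24.0
finger_force: 29.7
tcp_pos: [532.7, 70.7, 127.8]
wrist_force: [-0.2, -0.1, -0.8]
width: 24.3
finger_force: 29.7
281.1204678468444 92.57256374890869
box ctr [456.5 126.5] [28.2 28.8] edge deg 54.4
circle [456.3 126.7] D 28.8 n 108 108
tool y deg 54.42 [532.7  70.8 127.7]
280.67203203399066 277.3829282704603
box px (255, 242, 52, 64) rect ctr [534.7  69.2] [25.3 34.6] 55.8 centroid [533.8  69.9] long deg 144.3
tool y 54.42 [532.7  70.8 127.7]
```

View pics/pp1z.png

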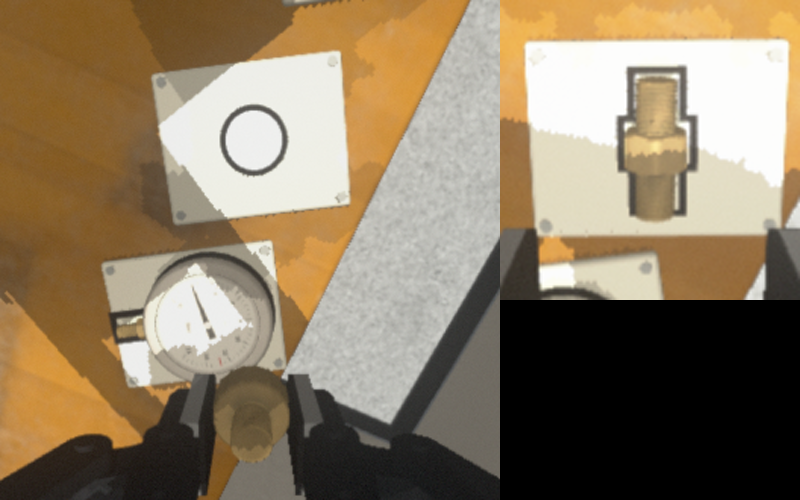

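The plug is held upright between the jaws (head at zoom (252,400)). The plug pad circle measures (456.4,126.6), D 28.8. The nipple (inset) lies within its outline, allowing for parallax. Next I'll place the plug.

```bash
python3 to.py 455.8 126.55 60
python3 -m handwheel '[{"delta_pos":[2.35,0.02,0],"twist":[0,0,0]},{"delta_pos":[2.35,0,0],"twist":[0,0,0]},{"delta_pos":[2.35,0,0],"twist":[0,0,0]},{"delta_pos":[2.35,0,0.5],"twist":[0,0,0]},{"delta_pos":[0,0,1],"twist":[0,0,0]}]' | grep -E "tcp_p|force"
python3 -m handwheel '[{"delta_pos":[0,0,1.3],"twist":[0,0,0]},{"delta_pos":[0,0,1.3],"twist":[0,0,0]},{"delta_pos":[0,0,1.3],"twist":[0,0,0]},{"delta_pos":[0,0,1.3],"twist":[0,0,0]},{"delta_pos":[0,0,0.4],"twist":[0,0,0]}]' | grep -E "tcp_p|force"
python3 -m handwheel '[{"delta_pos":[0,0,0],"twist":[0,0,0]},{"delta_pos":[0,0,0],"twist":[0,0,0]},{"delta_pos":[0,0,0],"twist":[0,0,0]},{"delta_pos":[0,0,0],"twist":[0,0,0]},{"delta_pos":[0,0,0],"twist":[0,0,0]}]' | grep -E "tcp_p|force"
python3 to.py 455.8 126.55 26
```

```text
from [532.7  70.8 127.7] twist z 0 shift cm [9.5  0.07 6.77] y deg 54.42
tcp_pos: [452.0, 127.5, 113.0]
wrist_force: [-0.7, -0.9, -1.0]
finger_force: 29.7
tcp_pos: [455.4, 125.8, 55.4]
wrist_force: [-0.7, 0.4, -1.1]
finger_force: 29.7
tcp_pos: [456.6, 126.3, 57.4]
wrist_force: [0.3, 0.3, -0.7]
finger_force: 29.7
from [456.6 126.3  57.4] twist z 0 shift cm [ 0.08 -0.03  3.14] y deg 54.49
```

```bash

python3 -m handwheel '[{"delta_pos":[0.08,-0.03,0.8],"twist":[0,0,0]},{"delta_pos":[0,0,0.8],"twist":[0,0,0]},{"delta_pos":[0,0,0.8],"twist":[0,0,0]},{"delta_pos":[0,0,0.6],"twist":[0,0,0]},{"delta_pos":[0,0,0],"twist":[0,0,0]}]' | grep -E "tcp_p|force"
python3 -m handwheel '[{"delta_pos":[0,0,0],"twist":[0,0,0]},{"delta_pos":[0,0,0],"twist":[0,0,0]},{"delta_pos":[0,0,0],"twist":[0,0,0]},{"delta_pos":[0,0,0],"twist":[0,0,0]},{"delta_pos":[0,0,0],"twist":[0,0,0]}]' | grep -E "tcp_p|force"
python3 to.py 455.8 126.55 25
```

```text
tcp_pos: [454.5, 126.4, 25.4]
wrist_force: [0.1, -0.1, -0.4]
finger_force: 29.7
tcp_pos: [455.4, 126.5, 27.0]
wrist_force: [-0.3, -0.8, -0.4]
finger_force: 29.7
from [455.4 126.5  27. ] twist z 0 shift cm [-0.03  0.02  0.2 ] y deg 54.49
```

```bash

python3 -m handwheel '[{"delta_pos":[-0.03,0.02,0.1],"twist":[0,0,0]},{"delta_pos":[0,0,0.05],"twist":[0,0,0]},{"delta_pos":[0,0,0.05],"twist":[0,0,0]},{"delta_pos":[0,0,0.02],"twist":[0,0,0]},{"delta_pos":[0,0,0],"twist":[0,0,0]}]' | grep -E "tcp_p|force"
python3 -m handwheel '[{"delta_pos":[0,0,0],"twist":[0,0,0]},{"delta_pos":[0,0,0],"twist":[0,0,0]},{"delta_pos":[0,0,0],"twist":[0,0,0]},{"delta_pos":[0,0,0],"twist":[0,0,0]},{"delta_pos":[0,0,0],"twist":[0,0,0]}]' | grep -E "tcp_p|force"
```

```text
tcp_pos: [455.7, 126.5, 24.9]
wrist_force: [-0.5, -0.6, 3.6]
finger_force: 30.2
tcp_pos: [455.7, 126.5, 24.9]
wrist_force: [-2.1, 0.1, 5.6]
finger_force: 30.2
```

Contact. Now I'll release, rise and look.

```bash

python3 -m handwheel '[{"delta_pos":[0,0,0],"twist":[0,0,0]},{"delta_pos":[0,0,0],"twist":[0,0,0]},{"delta_pos":[0,0,0],"twist":[0,0,0]},{"delta_pos":[0,0,0],"twist":[0,0,0]},{"delta_pos":[0,0,0],"twist":[0,0,0]}]' 5 | grep -E "tcp_p|force|width"
python3 -m handwheel '[{"delta_pos":[0,0,-0.8],"twist":[0,0,0]},{"delta_pos":[0,0,-2.2],"twist":[0,0,0]},{"delta_pos":[0,0,-2.5],"twist":[0,0,0]},{"delta_pos":[0,0,-2.5],"twist":[0,0,0]},{"delta_pos":[0,0,-2.5],"twist":[0,0,0]}]' | grep -E "tcp_p|force|width"
python3 -m handwheel '[{"delta_pos":[0,0,-2],"twist":[0,0,0]},{"delta_pos":[-2,0,-2],"twist":[0,0,0]},{"delta_pos":[-2,0,-2],"twist":[0,0,0]},{"delta_pos":[0,0,0],"twist":[0,0,0]},{"delta_pos":[0,0,0],"twist":[0,0,0]}]' | grep -E "tcp_p|force|width"
python3 -m handwheel '[{"delta_pos":[0,0,0],"twist":[0,0,0]},{"delta_pos":[0,0,0],"twist":[0,0,0]},{"delta_pos":[0,0,0],"twist":[0,0,0]},{"delta_pos":[0,0,0],"twist":[0,0,0]},{"delta_pos":[0,0,0],"twist":[0,0,0]}]' | grep -E "tcp_p|force|width|^t"
python3 g.py wrist:fin
python3 - <<'E'
from h import *
f=pickle.load(open("fin.pkl","rb")); im=f["image"]; u,v=map(int,proj(f,(456.4,126.6,6))); print(u,v)
a=cv2.resize(im,(480,360),interpolation=cv2.INTER_AREA); b=cv2.resize(im[v-40:v+40,u-40:u+40],(320,320),interpolation=cv2.INTER_CUBIC)
o=cv2.copyMakeBorder(a,0,0,0,320,cv2.BORDER_CONSTANT); o[:320,480:]=b; cv2.imwrite("pics/finz.png",o)
E
```

```text
tcp_pos: [455.5, 126.5, 24.5]
wrist_force: [0.0, 0.9, -0.2]
width: 50.1
finger_force: 0.0
tcp_pos: [455.2, 126.5, 131.1]
wrist_force: [0.2, -0.1, -0.9]
width: 50.0
finger_force: 0.0
tcp_pos: [489.6, 103.0, 191.2]
wrist_force: [0.6, 0.5, -0.7]
width: 50.2
finger_force: 0.0
t: 44.28
tcp_pos: [487.4, 103.5, 189.0]
tcp_rot: [-0.957, -2.991, 0.001]
wrist_force: [0.1, -0.5, 0.0]
width: 50.1
finger_force: 0.0
281 157
```

View pics/finz.png

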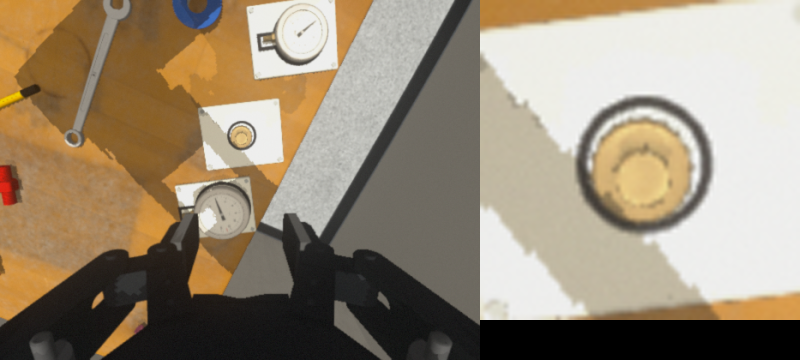

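The plug stands upright inside its circle: head centre at zoom (642,173) against ring (644,165), a difference that parallax explains. The gauges are in place, so I'm handing in.

```bash
python3 -c "
from cell import ticket
print(ticket.close_job())"
```

```text
the job is handed in; nothing more can be done
None
```

All four parts are on their plates, released and at rest, and the job is handed in at about 44 s; the small gauge's stem is roughly 1.3 mm off the middle of its mark but inside it.

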